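Fetch a mended clock from the showcase with the blind catch

ROBOT

A 7-joint arm with a two-finger parallel gripper is mounted at the origin on the work surface. World frame = base frame: x ahead of the robot, y to its left, z up, the work surface at z = 0. Lengths are in m, angles in rad, forces in N, time in s.
With the tool pointing down it reaches from about 0.35 to 0.9 m from the base axis. Payload 8.1 kg.
Tool frame: the origin (TCP) lies midway between the tips of the shut fingers; the grasp point (between the pads) lies 19 mm behind it; z points along the fingers, y is the line along which they close (so a half turn about z gives the same grasp; the last joint's range is limited). The gripper opens to 92 mm and grips with 3 to 60 N. Pads are 19 mm wide; open, the fingers measure 130 mm over their backs; the gripper's body (75 mm by 190 mm) begins 47 mm behind the grasp point.
Start: joints at [1.202, 0.434, 0.025, 1.573, -0.012, 1.134, -0.075], TCP at [0.164, -0.603, 0.227] pointing down, gripper open.
Joint ranges: [-2.62, 2.62], [-0.44, 2.09], [-1.27, 1.32], [0.08, 2.57], [-1.32, 4.46], [0.12, 2], [-2.74, 2.74]. Speed limits (rad/s): [2.22, 2.22, 3.01, 3.01, 3.14, 3.14, 3.14].

INTERFACE

Orientations are given as a rotation vector (axis times angle).
In Python, from cell import arm gives the robot as it stands.
- The arm moves only by the tool move_arm, never from a script. Its argument "motion" is a list of rows, each an object of numbers: "tx", "ty", "tz": the shift along the tool's x, y, z normalised to -1 to 1, where 1 is 1000 mm; "twist": the turn about the tool's z normalised to -1 to 1, where 1 is pi/2 rad. In form: [{"tx": .., "ty": .., "tz": .., "twist": ..}, ...]. A call has 1 to 12 rows; each row shifts and turns the commanded pose from where the row before left it, along the tool's axes as they then stand; what a row does not reach is not made up. A row lasts 1/10 s, in which the tool goes at most 50 mm and 8.59 degrees, less where a joint would pass 70% of its speed; a pose out of reach is approached as far as the arm can. A call with a number of a shift or a turn outside -1 to 1 is refused whole. A call with a gripper value outside its range is refused whole. "gripper" is the gripper's target within -1 to 1 (shut at 1, half-way at 0, fully open at -1), set as the call begins (left out, the last holds). The fingers move at their own pace and stop on an object; "squeeze" is the grip in N (left out, the last holds). Time passes only in rows, so rows that do not move let the fingers close. It gives the time, the measured TCP pose, the force, the opening and the grip force at its end, in the units of the state.
- arm.observe(): the state, without advancing time (a new reading comes with each control period).
- arm.get_image(name): name is "scene" or "top" or "wrist"; returns the picture (480x640x3 uint8, red, green, blue); there is no depth.
- arm.calibration(name): a dict with "K" (3x3 intrinsics, pixels), "T" (4x4, takes a point from camera to world coordinates). Camera axes: x right, y down, z forward; pixel columns grow to the right and rows downward; lengths in m; the calibration is good to about 2 mm. A picture is of the moment at which its call begins: read the wrist's pose just before it. calibration takes no time and is no camera call; for the wrist camera it gives the pose at the moment of the call.
- arm.sign_off(): hands the job in; it is judged then, once.
Trained networks look in the newest picture that a camera, given by its name, has taken for a name from the list of things; names that differ only in an ending like _2 or _b are one class to them, and where a whole thing is asked for, a point or a joint stands for the part that bears it (a point fixed in the world has none). Each returns a list of dicts, best first, with "conf" (0 to 1); they miss things now and then, are a little off and sometimes report something else, mostly with a low value. They report only what shows in the picture. A call takes as long as a camera call.
- arm.look_for(camera, query): "point" ([column, row] as shares, 0 to 1, of the picture: columns of its width, rows of its height, amid what is visible of it).
- arm.regions_of(camera, query): "region" (480x640 bool, what is visible of it) and "point" ([column, row] as shares, 0 to 1, of the picture: columns of its width, rows of its height, amid what is visible of it).
- arm.place_of(camera, query): "point" ([column, row] as shares, 0 to 1, of the picture: columns of its width, rows of its height: a listed point, or the origin of a listed thing).
The state is a dict: "clock": time; "joints": joint angles; "dq": joint speeds; "joint_efforts": joint torques, N m; "position": TCP position; "ee_rot": TCP orientation; "force": force on the tool from outside, world axes, zero at the start; "ft_torque": the same for the moment, N m; "width": opening from 0.0 (shut) to 1.0 (fully open); "gripper_force": force on a finger pad.
Only numpy, scipy, OpenCV 4.12 (cv2) and the standard library are available. Lean on these libraries where they do the work, as an engineer would, in place of code of your own. Each camera call takes 0.05 s, during which the arm holds its last target. There are 200 camera calls.

TASK

A customer has come for the square desk clock in the sloping showcase. Try the lid gently by its handle; if it is held, do not force it but turn the round catch knob a quarter turn and try again, then lift the lid all the way to its stop and leave it open. Take the square clock out upright and set it down gently, standing in the middle of the dark counter pad, without disturbing the round clock, the watch on its stand or the clear dome.

Things in the scene. Friction and masses are not known exactly. Their poses are not given: they have to be found in the camera images.
- case: showcase fixed to the bench, 180 mm deep (x), 330 mm wide (y); clear sides, white back, aluminium front wall (own -x side, facing the robot). Origin: centre of the underside, z up. Inner floor at z = 12 mm, front wall 60 mm high, back wall 167 mm high, walls 5 to 8 mm thick. The lid's hinge axis runs along y at x = +86 mm, z = 171 mm.
- lid (a joint): hinge of the sloping lid, rad: 0 shut (sloping 32 degrees, low edge to the robot), growing as the front edge is lifted, 1.33 at the stop, where it overhangs the clocks at 44 degrees above level: reach under it from the front with a tilted hand. Stiff hinge: stays where it is left; lifting takes about 5 N. Even when caught the lid gives some 3 mm (0.02 rad).
- lid_handle (a point): centre of the lid's handle, a round steel bar 12 mm thick, 90 mm long, along the point's y, 35 mm off the lid's outer face on two end posts (free span 70 mm), 176 mm from the hinge line along the lid. Moves with the lid: point z = outward normal of the lid, x runs up the lid to the hinge.
- catch_knob (a point): centre of the catch knob's foot on the lid's outer face; z = lid's outward normal = knob axis (the frame is the lid's and does not turn with the knob). Round knurled black knob 40 mm across, 33 mm high (widest from 7 to 30 mm). Turns either way, no stop, light friction. A hidden tongue below may or may not be caught at the start; nothing outside shows it.
- lid_hinge (a point): middle of the lid's hinge axis (the point's y); turns with the lid, with the same axes as lid_handle.
- square_clock: square desk clock with a silver metal case, 60 mm wide (own y), 40 mm deep (x), 80 mm high, black bar on top (84 mm in all), dial on its own -x face; 0.2 to 0.4 kg, loose. Origin: centre of the underside, z up. Stands in the case on the left or the right, about 22 mm behind and 78 mm beside its middle, dial to the front.
- round_clock: round steel alarm clock, drum 74 mm across and 40 mm deep on two feet, 95 mm high, loose, standing beside the square clock in the case; leave it alone. Origin: centre of the underside.
- pad: dark square rubber counter pad, 130 x 130 mm, 6 mm thick, fixed, on the bench to one side of the case. Origin: centre of the underside.
- parts_tray: grey divided tray of small parts, 130 x 130 x 24 mm, fixed, on the other side of the case; leave it alone. Origin: centre of the underside.
- watch_stand: bystander: wristwatch on a white stand, 70 x 66 mm, 95 mm high. Origin: centre of the underside.
- dust_dome: bystander: clear dome on a black base, 72 mm across, 59 mm high. Origin: centre of the underside.
- catch_lip: aluminium lip along the inside of the front wall's top edge (17 mm deep, 4 mm thick, fixed to the case; origin at its centre). The hidden tongue of the catch hooks under it while it points within about 40 degrees of straight forward (down the lid). If it is caught, a quarter turn of the knob either way frees it; if it is free, a turn may catch it.

How it is judged:
On the way:
1. the lid stands open at its stop (over 1.2 rad) while the square clock has not been moved (value of joint lid above 1.2 rad and distance of square_clock from where it was at the start of the episode below 0.01 m), for 0.2 s.
At the end, for the whole second after the job is handed in: the square clock stands upright (within 0.1 rad) and still on the counter pad, its middle within 35 mm of the pad's middle along each side of the pad, and the lid is open at its stop (over 1.2 rad), and the round clock is where it was (within 15 mm) (x of square_clock in the frame of pad between -0.035 and 0.035 m and y of square_clock in the frame of pad between -0.035 and 0.035 m and z of square_clock in the frame of pad below 0.01 m and angle between square_clock's own z axis and vertical below 0.1 rad and linear speed of square_clock below 0.02 m/s and value of joint lid above 1.2 rad and distance of round_clock from where it was at the start of the episode below 0.015 m); the robot touches nothing.
It fails at once if the caught lid is forced: the catch pulled against its lip with more than 60 N (contact force between catch_lip and anything else above 60 N).
It fails at once if the square clock is tipped over 0.6 rad (angle between square_clock's own z axis and vertical above 0.6 rad).
It fails at once if the square clock is let fall (faster than 0.4 m/s with no finger on it) or knocked down on the pad with over 60 N (contact force between square_clock and pad above 60 N or (linear speed of square_clock above 0.4 m/s and contact force between the fingers and square_clock below 0.05 N)).
It fails at once if the round clock is pushed more than 15 mm or tipped (distance of round_clock from where it was at the start of the episode above 0.015 m or angle between round_clock's own z axis and vertical above 0.3 rad).
It fails at once if the watch stand or the dome is moved more than 20 mm (distance of any of watch_stand, dust_dome from where it was at the start of the episode above 0.02 m).
It also fails if it takes over 72 s, if anything falls off the work surface, if the arm or the gripper's body presses on something with over 40 N, if the wrist force passes 120 N, or if a joint passes its speed limit or range.

## Working session

There is one attempt and no reset: what is moved stays moved. The work goes in short steps, Python scripts to look and compute and a tool call to move; the robot and the scene stay as the last step left them, time stands still between calls to the robot, and variables do not carry over. Pictures are saved under pics/ and viewed, at most 13 in all, crops included, and the job is handed in when it is done.

Besides the shell and the picture viewer there is one more tool, called after ">>>" as name([rows], argument=value, ...), one row to a line, values as JSON. move_arm: Moves the arm, as the interface text tells. Scaled input: -1 to 1 covers 1000 mm each way for a shift and pi/2 rad each way for a turn. Its arguments: {"type":"object","properties":{"motion":{"type":"array","items":{"type":"object","properties":{"tx":{"type":"number"},"ty":{"type":"number"},"tz":{"type":"number"},"twist":{"type":"number"}}}},"gripper":{"type":"number"},"squeeze":{"type":"number"}},"required":["motion"]}

```bash
mkdir -p pics; ls; python3 - <<'E'
from cell import arm
import cv2,numpy as np
for n in ("scene","top"):
    im=arm.get_image(n); cv2.imwrite(f"pics/{n}0.png",im[:,:,::-1])
    c=arm.calibration(n); print(n,np.round(c["K"],1).tolist(),np.round(c["T"],4).tolist())
    for q in ("case","lid_handle","catch_knob","lid_hinge","square_clock","round_clock","pad","parts_tray","watch_stand","dust_dome"):
        print(q,[(round(d["point"][0]*640,1),round(d["point"][1]*480,1),round(d["conf"],2)) for d in arm.place_of(n,q)[:2]])
s=arm.observe();print(s)
E
```

```text
pics
scene [[461.5, 0.0, 317.4], [0.0, 461.5, 243.5], [0.0, 0.0, 1.0]] [[-0.9772, 0.1955, -0.0825, 0.6597], [0.2119, 0.8788, -0.4276, 0.449], [-0.0111, -0.4354, -0.9002, 1.0991], [0.0, 0.0, 0.0, 1.0]]
case [(302.9, 262.2, 0.57)]
lid_handle [(344.4, 245.8, 0.72)]
catch_knob [(305.1, 207.2, 0.89)]
lid_hinge [(265.3, 243.9, 0.61)]
square_clock []
round_clock []
pad [(400.1, 407.7, 0.94)]
parts_tray [(337.4, 143.2, 0.65)]
watch_stand [(317.0, 449.3, 0.74)]
dust_dome [(254.5, 159.0, 0.86), (266.4, 243.3, 0.18)]
top [[538.9, 0.0, 324.0], [0.0, 538.9, 245.3], [0.0, 0.0, 1.0]] [[-0.0198, -0.9911, 0.1313, 0.3813], [-0.9998, 0.0189, -0.0086, 0.0067], [0.0061, -0.1315, -0.9913, 1.3005], [0.0, 0.0, 0.0, 1.0]]
case [(331.7, 226.4, 0.66)]
lid_handle [(324.5, 261.7, 0.96), (331.1, 227.0, 0.67)]
catch_knob [(378.6, 236.8, 0.94)]
lid_hinge []
square_clock []
round_clock [(320.5, 174.7, 0.68), (331.8, 225.1, 0.36)]
pad [(170.6, 286.8, 0.95)]
parts_tray [(472.7, 297.3, 0.7)]
watch_stand [(153.5, 207.4, 0.68)]
dust_dome [(477.4, 191.0, 0.79), (378.7, 235.5, 0.69)]
{'clock': 1.1, 'joints': array([ 1.20239765,  0.4344797 ,  0.02498022,  1.57321053, -0.01159929,
        1.13399301, -0.07506848]), 'dq': array([-2.97905811e-03, -3.32352869e-05, -9.17014951e-04, -1.52190921e-03,
       -1.73303136e-03,  1.31457457e-03, -1.16971366e-03]), 'joint_efforts': array([ 1.76461763e-03, -6.67669058e+01,  9.84571986e-01, -3.14805758e+01,
       -6.05774322e-02,  3.28261103e-02,  5.68879940e-06]), 'position': array([ 0.16416254, -0.6030659 ,  0.22675015]), 'ee_rot': array([3.11384355e+00, 4.16225611e-01, 1.17967808e-05]), 'force': array([ 0.08677696,  0.4631912 , -0.57149707]), 'ft_torque': array([ 0.01944113, -0.00987183,  0.02740642]), 'gripper_force': 0.0, 'width': 1.002434068252584}
```

View pics/scene0.png

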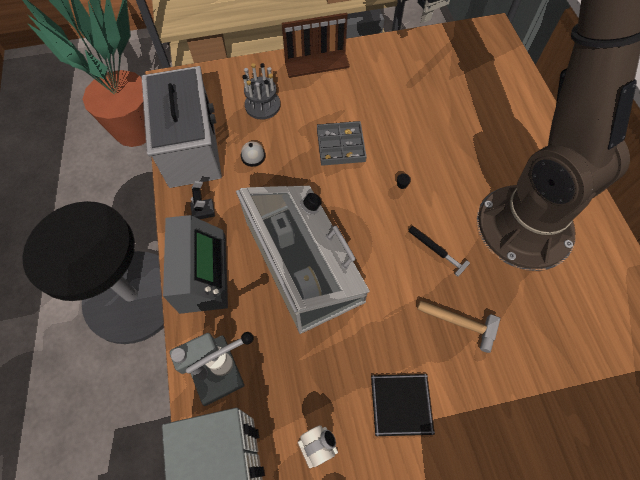

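View pics/top0.png

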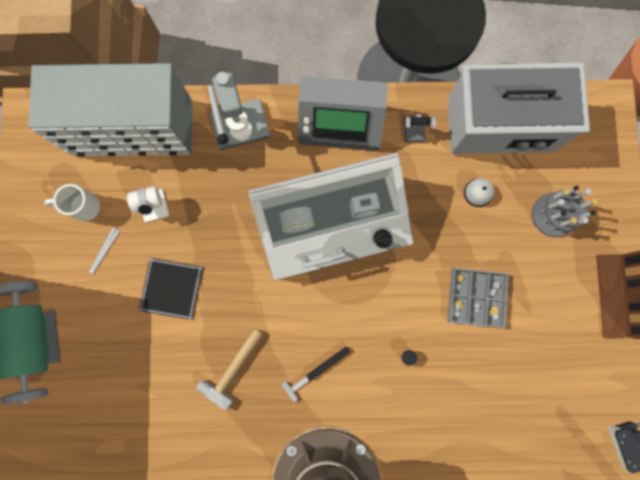

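The scene shows the case in the middle (scene px 300,255; top px 331,215). The pad is at top px (171,289) and the knob at top px (383,238), and there is one clock on each side under the glass. Next I fit the case pose.

```bash
cat > h.py <<'E'
from cell import arm
import cv2,numpy as np
from scipy.optimize import least_squares
from scipy.spatial.transform import Rotation as R
def proj(n,p):
    c=arm.calibration(n);T=np.linalg.inv(c["T"]);q=(np.atleast_2d(p)@T[:3,:3].T+T[:3,3])@np.asarray(c["K"]).T
    return q[:,:2]/q[:,2:]
def tri(a,b):
    f=lambda p:np.r_[proj("scene",p)[0]-a,proj("top",p)[0]-b]
    s=least_squares(f,[.5,0,.1],x_scale=.1);return s.x,np.abs(s.fun).max()
def plane(n,uv,z):
    c=arm.calibration(n);T=np.asarray(c["T"]);d=T[:3,:3]@np.linalg.inv(c["K"])@[*uv,1];return T[:3,3]+d*(z-T[2,3])/d[2]
E
python3 - <<'E'
from h import *
print("handle",tri((344.4,245.8),(324.5,261.7)),"knob",tri((305.1,207.2),(378.6,236.8)))
for n,a,b in(("pad",(400.1,407.7),(170.6,286.8)),("tray",(337.4,143.2),(472.7,297.3)),("watch",(317,449.3),(153.5,207.4)),("dome",(254.5,159),(477.4,191))):
    print(n,tri(a,b),plane("top",b,0),plane("scene",a,0))
hc=np.array([-.084,0,.110])
def W(s,p): c,t=np.cos(s[2]),np.sin(s[2]); p=np.atleast_2d(p); return np.c_[s[0]+c*p[:,0]-t*p[:,1],s[1]+t*p[:,0]+c*p[:,1],p[:,2]]
C=np.array([[.09,.165,.17],[.09,-.165,.17],[-.09,.165,.062],[-.09,-.165,.062]])
top=np.array([[250,188],[398,155],[272,277],[411,243]])
sc=np.array([[303,329],[238,187],[368,291],[316,186]])
def f(s): return np.r_[(proj("top",W(s,C))-top).ravel(),(proj("scene",W(s,C))-sc)[[0,1,2]].ravel()]
s=least_squares(f,[.6,0,0.2],x_scale=.1,loss="soft_l1");print("case",s.x,np.round(f(s.x),1))
for nm,uv in (("pad",[[147,258],[203,263],[193,319],[140,311]]),):
    print([plane("top",u,.006).round(3) for u in uv])
im=arm.get_image("top"); cr=cv2.resize(im[140:290,235:435],(800,600),interpolation=cv2.INTER_CUBIC)
for p in proj("top",W(s.x,C)): cv2.circle(cr,tuple(((p-[235,140])*4).astype(int)),4,(255,0,0),1)
cv2.imwrite("pics/crop.png",cr[:,:,::-1])
E
```

```text
handle (array([ 0.50463078, -0.00492806,  0.09927334]), np.float64(0.6901630041747921)) knob (array([ 0.56677893, -0.13269439,  0.08661052]), np.float64(3.9033164396183793))
pad (array([ 0.4614133 ,  0.3686645 , -0.01064365]), np.float64(0.40725189279970664)) [0.45985609 0.36633071 0.        ] [0.46413109 0.36897638 0.        ]
tray (array([ 0.42658933, -0.35750868,  0.02324868]), np.float64(3.829498110210295)) [ 0.42042778 -0.36011418  0.        ] [ 0.43148986 -0.38196918  0.        ]
watch (array([ 0.66225892,  0.41411016, -0.01510046]), np.float64(1.537277975868335)) [0.65523281 0.41159566 0.        ] [0.6652209  0.41294128 0.        ]
dome (array([ 0.6821476 , -0.38856952, -0.00981231]), np.float64(0.8586051483296728)) [ 0.68166734 -0.38645376  0.        ] [ 0.67966845 -0.37957258  0.        ]
case [ 0.60010152 -0.02647133  0.22380606] [ -0.6   3.1   0.    0.3   1.1  -0.7   0.4  -0.9  -6.6 -16.5   2.    4.
   0.3   3.9]
[array([0.53 , 0.423, 0.006]), array([0.515, 0.288, 0.006]), array([0.382, 0.31 , 0.006]), array([0.403, 0.436, 0.006])]
```

View pics/crop.png

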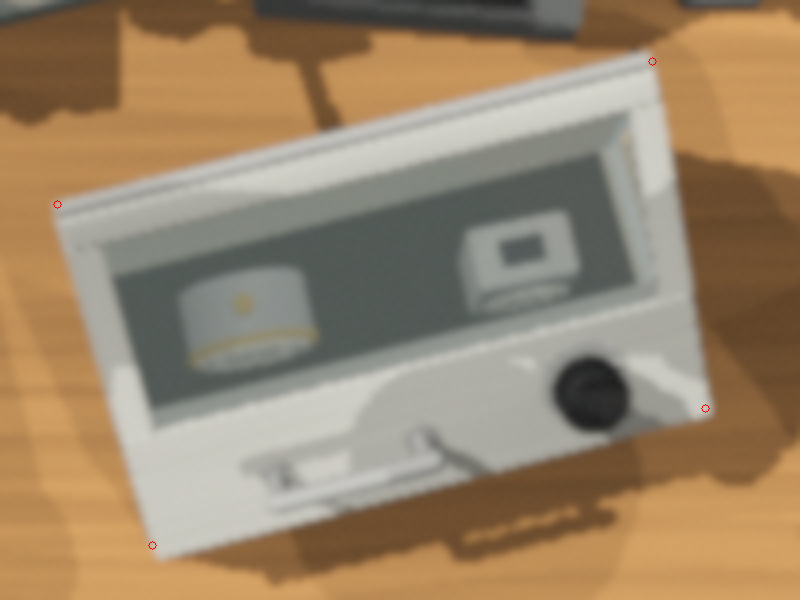

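The square clock is on the right at crop px (525,255), behind the knob (592,395). The round clock is on the left at (245,310), and the handle bar is at (355,480). The case fit matches the corners, so I'll write a move planner and go above the handle.

```bash
cat >> h.py <<'E'
import math
def pose():
    s=arm.observe();return np.array(s["position"]),R.from_rotvec(s["ee_rot"])
def rows(targets,twists=None,vmax=.048,p=None,r=None):
    """world waypoints (with twist rad about tool z on the way) -> rows"""
    if p is None:p,r=pose()
    out=[]
    for i,t in enumerate(targets):
        tw=twists[i] if twists else 0
        d=np.array(t)-p;n=max(1,math.ceil(max(np.linalg.norm(d)/vmax,abs(tw)/.145)))
        for k in range(n):
            l=r.inv().apply(d/n);out.append([*np.round(l,4),round(tw/n/(np.pi/2),4)])
            r=r*R.from_rotvec([0,0,tw/n])
        p=np.array(t)
    for k in range(0,len(out),12):
        print("["+", ".join('{"tx":%g,"ty":%g,"tz":%g,"twist":%g}'%tuple(o) for o in out[k:k+12])+"]")
def st():
    s=arm.observe();print("t%.2f"%s["clock"],np.round(s["position"],4),np.round(R.from_rotvec(s["ee_rot"]).as_matrix(),3).tolist(),"F",np.round(s["force"],1),"w%.3f g%.1f"%(s["width"],s["gripper_force"]),np.round(s["joints"],2))
E
python3 -c "
from h import *
rows([[.2,-.54,.32],[.40,-.02,.42]],[-.2,-1.33])"
```

```text
[{"tx":0.0171,"ty":-0.0171,"tz":-0.0311,"twist":-0.0424}, {"tx":0.0182,"ty":-0.016,"tz":-0.0311,"twist":-0.0424}, {"tx":0.0192,"ty":-0.0147,"tz":-0.0311,"twist":-0.0424}, {"tx":0.0344,"ty":-0.0312,"tz":-0.0083,"twist":-0.0706}, {"tx":0.0376,"ty":-0.0272,"tz":-0.0083,"twist":-0.0706}, {"tx":0.0404,"ty":-0.0229,"tz":-0.0083,"twist":-0.0706}, {"tx":0.0427,"ty":-0.0183,"tz":-0.0083,"twist":-0.0706}, {"tx":0.0444,"ty":-0.0135,"tz":-0.0083,"twist":-0.0706}, {"tx":0.0456,"ty":-0.0085,"tz":-0.0083,"twist":-0.0706}, {"tx":0.0463,"ty":-0.0034,"tz":-0.0083,"twist":-0.0706}, {"tx":0.0464,"ty":0.0018,"tz":-0.0083,"twist":-0.0706}, {"tx":0.0459,"ty":0.0069,"tz":-0.0083,"twist":-0.0706}]
[{"tx":0.0449,"ty":0.0119,"tz":-0.0083,"twist":-0.0706}, {"tx":0.0433,"ty":0.0168,"tz":-0.0083,"twist":-0.0706}, {"tx":0.0412,"ty":0.0215,"tz":-0.0083,"twist":-0.0706}]
```

>>> move_arm([
  {"tx": 0.017,"ty": -0.017,"tz": -0.031,"twist": -0.0424},
  {"tx": 0.018,"ty": -0.016,"tz": -0.031,"twist": -0.0424},
  {"tx": 0.019,"ty": -0.015,"tz": -0.031,"twist": -0.0424},
  {"tx": 0.034,"ty": -0.031,"tz": -0.008,"twist": -0.0706},
  {"tx": 0.038,"ty": -0.027,"tz": -0.008,"twist": -0.0706},
  {"tx": 0.04,"ty": -0.023,"tz": -0.008,"twist": -0.0706},
  {"tx": 0.043,"ty": -0.018,"tz": -0.008,"twist": -0.0706},
  {"tx": 0.044,"ty": -0.0135,"tz": -0.008,"twist": -0.0706},
  {"tx": 0.0456,"ty": -0.0085,"tz": -0.008,"twist": -0.0706},
  {"tx": 0.046,"ty": -0.003,"tz": -0.008,"twist": -0.0706},
  {"tx": 0.046,"ty": 0.002,"tz": -0.008,"twist": -0.0706},
  {"tx": 0.046,"ty": 0.007,"tz": -0.008,"twist": -0.0706},
])

```text
clock: 2.35
position: [0.3503, -0.1498, 0.3923]
ee_rot: [2.332, 2.103, -0.0]
force: [1.1, -0.5, -0.1]
width: 0.996
gripper_force: 0.0
```

>>> move_arm([
  {"tx": 0.045,"ty": 0.012,"tz": -0.008,"twist": -0.07},
  {"tx": 0.043,"ty": 0.017,"tz": -0.008,"twist": -0.07},
  {"tx": 0.041,"ty": 0.0215,"tz": -0.008,"twist": -0.07},
  {"tx": 0},
])

```text
invalid input
```

```bash
python3 - <<'E'
from h import *
st()
im=arm.get_image("wrist");cv2.imwrite("pics/w1.png",im[:,:,::-1])
c=arm.calibration("wrist");print(np.round(c["K"],1).tolist(),np.round(c["T"],4).tolist())
for q in ("lid_handle","catch_knob","lid_hinge","case"):
    print(q,[(round(d["point"][0]*640,1),round(d["point"][1]*480,1),round(d["conf"],2)) for d in arm.place_of("wrist",q)[:2]])
E
```

```text
t2.35 [ 0.3503 -0.1498  0.3923] [[0.103, 0.995, 0.001], [0.995, -0.103, -0.001], [-0.001, 0.001, -1.0]] F [ 1.1 -0.5 -0.1] w0.996 g0.0 [ 0.77 -0.06 -0.46  1.78 -0.02  1.41  0.21]
[[389.3, 0.0, 320.6], [0.0, 389.3, 238.5], [0.0, 0.0, 1.0]] [[0.9961, -0.086, -0.0197, 0.3581], [-0.0882, -0.9649, -0.2473, -0.0756], [0.0023, 0.2481, -0.9687, 0.5521], [0.0, 0.0, 0.0, 1.0]]
lid_handle []
catch_knob [(501.8, 160.9, 0.68)]
lid_hinge []
case [(497.2, 74.5, 0.96)]
```

View pics/w1.png

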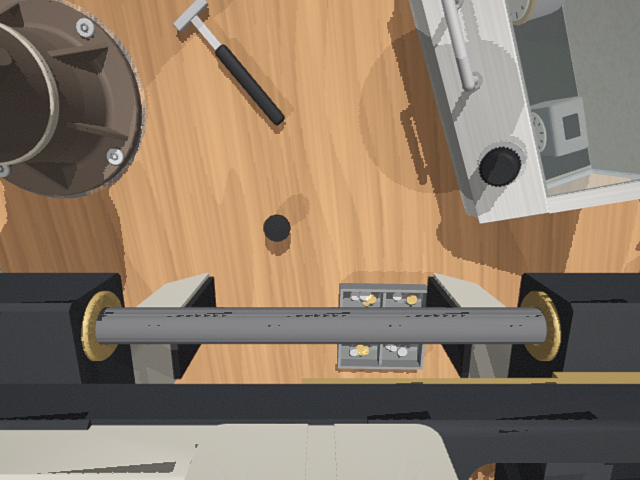

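The wrist picture shows the knob at (500,167) and the handle's right end at (470,85). I'll shift so the whole handle is in view.

```bash
python3 -c "
from h import *
rows([[.42,.05,.42]],[-.327])"
```

```text
[{"tx":0.0417,"ty":0.0096,"tz":-0.0057,"twist":-0.0416}, {"tx":0.041,"ty":0.0123,"tz":-0.0057,"twist":-0.0416}, {"tx":0.0401,"ty":0.015,"tz":-0.0057,"twist":-0.0416}, {"tx":0.039,"ty":0.0176,"tz":-0.0057,"twist":-0.0416}, {"tx":0.0378,"ty":0.0201,"tz":-0.0057,"twist":-0.0416}]
```

>>> move_arm([
  {"tx": 0.042,"ty": 0.01,"tz": -0.006,"twist": -0.0416},
  {"tx": 0.041,"ty": 0.012,"tz": -0.006,"twist": -0.0416},
  {"tx": 0.04,"ty": 0.015,"tz": -0.006,"twist": -0.0416},
  {"tx": 0.039,"ty": 0.018,"tz": -0.006,"twist": -0.0416},
  {"tx": 0.038,"ty": 0.02,"tz": -0.006,"twist": -0.0416},
  {"tx": 0,"ty": 0,"tz": 0,"twist": 0},
  {"tx": 0,"ty": 0,"tz": 0,"twist": 0},
])

```text
clock: 3.3
position: [0.421, 0.05, 0.4212]
ee_rot: [-1.966, -2.45, 0.001]
force: [-0.4, -0.9, -0.3]
width: 1.003
gripper_force: 0.0
```

```bash
python3 - <<'E'
from h import *
st()
im=arm.get_image("wrist");cv2.imwrite("pics/w2.png",im[:,:,::-1])
for q in ("lid_handle","catch_knob","lid_hinge","case","square_clock","round_clock"):
    r=[(round(d["point"][0]*640,1),round(d["point"][1]*480,1),round(d["conf"],2)) for d in arm.place_of("wrist",q)[:2]]
    print(q,r)
    if r and q in("lid_handle","catch_knob"): print(plane("wrist",r[0][:2],.11),plane("wrist",r[0][:2],.08))
E
```

```text
t3.30 [0.421  0.05   0.4212] [[-0.217, 0.976, -0.001], [0.976, 0.217, 0.0], [0.0, -0.001, -1.0]] F [-0.4 -0.9 -0.3] w1.003 g0.0 [ 0.49  0.05 -0.75  1.62  0.03  1.49 -0.04]
lid_handle [(379.0, 252.3, 0.87)]
[ 0.50616656 -0.00548753  0.11      ] [ 0.51256503 -0.01315993  0.08      ]
catch_knob [(395.3, 341.4, 0.91)]
[ 0.5583537  -0.12101427  0.11      ] [ 0.56809231 -0.13607209  0.08      ]
lid_hinge []
case [(422.9, 259.6, 0.74)]
square_clock []
round_clock []
```

View pics/w2.png

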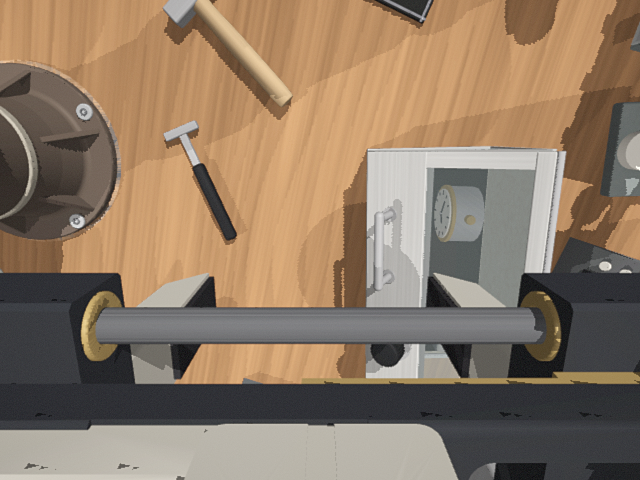

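The handle is at px (379,250), which gives world (0.506,-0.005,~0.107), agreeing with the two-view triangulation. I'll descend onto the bar with the fingers part open.

```bash
python3 -c "
from h import *
rows([[.506,-.005,.25],[.506,-.005,.14]])"
```

```text
[{"tx":-0.0144,"ty":0.0143,"tz":0.0343,"twist":0}, {"tx":-0.0144,"ty":0.0143,"tz":0.0343,"twist":0}, {"tx":-0.0144,"ty":0.0143,"tz":0.0343,"twist":0}, {"tx":-0.0144,"ty":0.0143,"tz":0.0343,"twist":0}, {"tx":-0.0144,"ty":0.0143,"tz":0.0343,"twist":0}, {"tx":0,"ty":0,"tz":0.0367,"twist":0}, {"tx":0,"ty":0,"tz":0.0367,"twist":0}, {"tx":0,"ty":0,"tz":0.0367,"twist":0}]
```

>>> move_arm([
  {"tx": -0.0144,"ty": 0.0143,"tz": 0.0343,"twist": 0},
  {"tx": -0.0144,"ty": 0.0143,"tz": 0.0343,"twist": 0},
  {"tx": -0.0144,"ty": 0.0143,"tz": 0.0343,"twist": 0},
  {"tx": -0.0144,"ty": 0.0143,"tz": 0.0343,"twist": 0},
  {"tx": -0.0144,"ty": 0.0143,"tz": 0.0343,"twist": 0},
  {"tx": 0,"ty": 0,"tz": 0.037,"twist": 0},
  {"tx": 0,"ty": 0,"tz": 0.037,"twist": 0},
  {"tx": 0,"ty": 0,"tz": 0.036,"twist": 0},
  {"tx": 0,"ty": 0,"tz": 0,"twist": 0},
], gripper=0.35)

```text
clock: 4.55
position: [0.503, -0.005, 0.1364]
ee_rot: [-1.962, -2.446, 0.008]
force: [-1.0, -0.4, -0.2]
width: 0.332
gripper_force: 0.0
```

>>> move_arm([
  {"tx": 0,"ty": 0,"tz": 0.015,"twist": 0},
  {"tx": 0,"ty": 0,"tz": 0.015,"twist": 0},
  {"tx": 0,"ty": 0,"tz": 0.015,"twist": 0},
  {"tx": 0,"ty": 0,"tz": 0,"twist": 0},
])

```text
clock: 4.95
position: [0.506, -0.0043, 0.0955]
ee_rot: [-1.965, -2.451, 0.001]
force: [-0.7, -0.7, -0.1]
width: 0.319
gripper_force: 0.0
```

```bash
python3 - <<'E'
from h import *
st()
im=arm.get_image("wrist");cv2.imwrite("pics/w3.png",im[:,:,::-1])
E
```

```text
t4.95 [ 0.506  -0.0043  0.0955] [[-0.217, 0.976, -0.001], [0.976, 0.217, -0.0], [-0.0, -0.001, -1.0]] F [-0.7 -0.7 -0.1] w0.319 g0.0 [ 0.37  0.48 -0.62  1.97  0.38  0.81 -0.25]
```

View pics/w3.png

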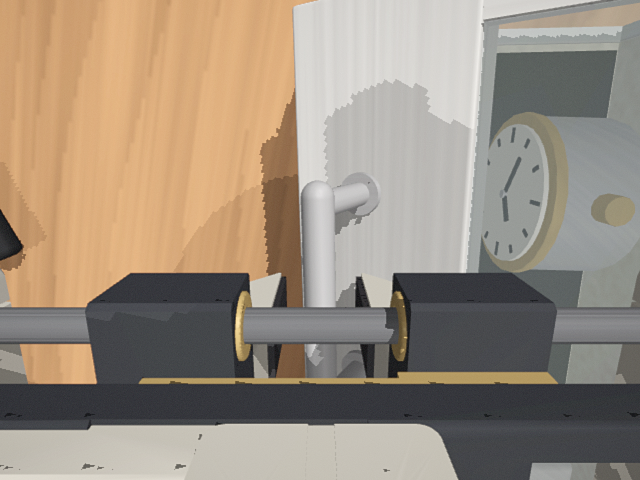

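The bar is centred between the fingers (px 320,240). I'll close lightly and try the lid gently.

>>> move_arm([
  {"tx": 0,"ty": 0,"tz": 0,"twist": 0},
  {"tx": 0,"ty": 0,"tz": 0,"twist": 0},
  {"tx": 0,"ty": 0,"tz": 0,"twist": 0},
  {"tx": 0,"ty": 0,"tz": 0,"twist": 0},
], gripper=1, squeeze=20)

```text
clock: 5.4
position: [0.5058, -0.0041, 0.0961]
ee_rot: [1.964, 2.451, -0.001]
force: [-4.1, -1.4, 7.2]
width: 0.122
gripper_force: 20.0
```

>>> move_arm([
  {"tx": 0,"ty": -0.001,"tz": -0.003,"twist": 0},
  {"tx": 0,"ty": 0,"tz": 0,"twist": 0},
])

```text
clock: 5.6
position: [0.5051, -0.0042, 0.0986]
ee_rot: [1.965, 2.451, -0.0]
force: [-0.6, -0.2, -0.2]
width: 0.124
gripper_force: 20.0
```

>>> move_arm([
  {"tx": 0,"ty": -0.001,"tz": -0.002,"twist": 0},
  {"tx": 0,"ty": 0,"tz": 0,"twist": 0},
])

```text
clock: 5.8
position: [0.5046, -0.0044, 0.1005]
ee_rot: [1.964, 2.451, 0.001]
force: [1.8, -0.6, -0.4]
width: 0.126
gripper_force: 20.0
```

>>> move_arm([
  {"tx": 0,"ty": -0.001,"tz": -0.002,"twist": 0},
  {"tx": 0,"ty": 0,"tz": 0,"twist": 0},
])

```text
clock: 6.0
position: [0.5039, -0.0045, 0.1027]
ee_rot: [1.964, 2.45, 0.002]
force: [4.8, -1.0, -0.4]
width: 0.125
gripper_force: 20.0
```

>>> move_arm([
  {"tx": 0,"ty": -0.001,"tz": -0.002,"twist": 0},
  {"tx": 0,"ty": 0,"tz": 0,"twist": 0},
])

```text
clock: 6.2
position: [0.5034, -0.0046, 0.1048]
ee_rot: [1.964, 2.45, 0.003]
force: [5.8, -1.7, -1.7]
width: 0.12
gripper_force: 20.0
```

>>> move_arm([
  {"tx": 0,"ty": -0.002,"tz": -0.004,"twist": 0},
  {"tx": 0,"ty": 0,"tz": 0,"twist": 0},
])

```text
clock: 6.4
position: [0.5023, -0.0049, 0.1093]
ee_rot: [1.963, 2.449, 0.005]
force: [6.9, -1.0, 0.7]
width: 0.122
gripper_force: 20.0
```

```bash
python3 - <<'E'
from h import *
st()
im=arm.get_image("wrist");cv2.imwrite("pics/w4.png",im[:,:,::-1])
E
```

```text
t6.40 [ 0.5023 -0.0049  0.1093] [[-0.218, 0.976, 0.004], [0.976, 0.218, 0.001], [-0.0, 0.004, -1.0]] F [ 6.9 -1.   0.7] w0.122 g20.0 [ 0.39  0.46 -0.64  1.97  0.36  0.83 -0.23]
```

View pics/w4.png

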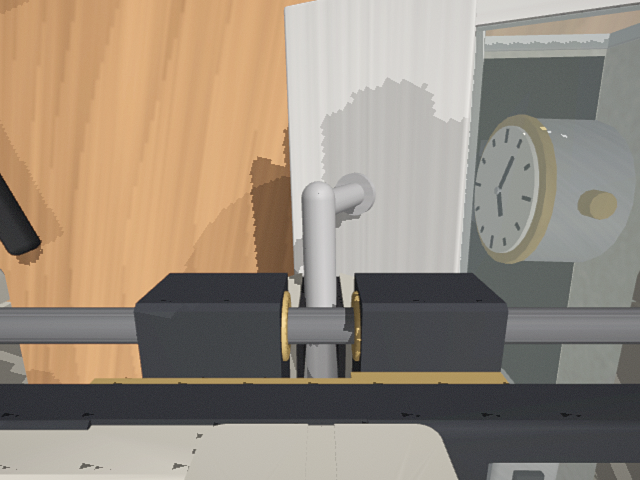

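The bar stayed fixed in the gripper view at (318,190) while the lid edge moved, with under 8 N after 13 mm of lift. The lid is therefore free, not caught, and I can lift it along its arc.

```bash
python3 -c "
from h import *
f=lambda t:np.array([-.169*np.cos(t)-.062*np.sin(t),.169*np.sin(t)-.062*np.cos(t)])
p,r=pose();u=np.array([.975,.222]);a=f(.08);w=[]
for t in np.linspace(.08,1.33,13)[1:]:
    d=f(t)-a;w.append([p[0]+d[0]*u[0],p[1]+d[0]*u[1],p[2]+d[1]])
rows(w);print(w[-1])"
```

```text
[{"tx":-0,"ty":-0.004,"tz":-0.0183,"twist":0}, {"tx":-0,"ty":-0.0021,"tz":-0.0186,"twist":0}, {"tx":-0,"ty":-0.0001,"tz":-0.0187,"twist":0}, {"tx":0,"ty":0.0018,"tz":-0.0187,"twist":0}, {"tx":0,"ty":0.0037,"tz":-0.0184,"twist":0}, {"tx":0,"ty":0.0056,"tz":-0.0179,"twist":0}, {"tx":0,"ty":0.0075,"tz":-0.0172,"twist":0}, {"tx":0,"ty":0.0092,"tz":-0.0163,"twist":0}, {"tx":0,"ty":0.0109,"tz":-0.0153,"twist":0}, {"tx":0,"ty":0.0124,"tz":-0.0141,"twist":0}, {"tx":0.0001,"ty":0.0138,"tz":-0.0127,"twist":0}, {"tx":0.0001,"ty":0.015,"tz":-0.0112,"twist":0}]
[np.float64(0.5733647826752344), np.float64(0.011285474709823249), np.float64(0.3068708965163796)]
```

>>> move_arm([
  {"tx": 0,"ty": -0.004,"tz": -0.0183,"twist": 0},
  {"tx": 0,"ty": -0.0021,"tz": -0.0186,"twist": 0},
  {"tx": 0,"ty": 0,"tz": -0.0187,"twist": 0},
  {"tx": 0,"ty": 0.0018,"tz": -0.0187,"twist": 0},
])

```text
clock: 6.85
position: [0.5015, -0.0051, 0.185]
ee_rot: [1.96, 2.446, 0.014]
force: [28.5, 2.8, -12.7]
width: 0.13
gripper_force: 20.0
```

>>> move_arm([
  {"tx": 0,"ty": 0.0037,"tz": -0.0184,"twist": 0},
  {"tx": 0,"ty": 0.0056,"tz": -0.0179,"twist": 0},
  {"tx": 0,"ty": 0.0075,"tz": -0.0172,"twist": 0},
  {"tx": 0,"ty": 0.0092,"tz": -0.0163,"twist": 0},
])

```text
clock: 7.25
position: [0.5288, 0.0015, 0.2539]
ee_rot: [1.959, 2.446, 0.02]
force: [21.3, 3.9, -21.3]
width: 0.122
gripper_force: 20.1
```

>>> move_arm([
  {"tx": 0,"ty": 0.012,"tz": -0.0143,"twist": 0},
  {"tx": 0,"ty": 0.0124,"tz": -0.0141,"twist": 0},
  {"tx": 0,"ty": 0.0138,"tz": -0.0127,"twist": 0},
])

```text
clock: 7.55
position: [0.5601, 0.0091, 0.292]
ee_rot: [-1.963, -2.452, -0.004]
force: [16.4, 5.9, -27.2]
width: 0.125
gripper_force: 19.9
```

>>> move_arm([
  {"tx": 0,"ty": 0.013,"tz": -0.0095,"twist": 0},
  {"tx": 0,"ty": 0,"tz": 0,"twist": 0},
  {"tx": 0,"ty": 0,"tz": 0,"twist": 0},
])

```text
clock: 7.85
position: [0.5719, 0.012, 0.3018]
ee_rot: [-1.962, -2.452, -0.002]
force: [8.0, 3.4, -11.8]
width: 0.121
gripper_force: 20.0
```

```bash
python3 - <<'E'
from h import *
st()
a=arm.get_image("scene");b=arm.get_image("top")
cv2.imwrite("pics/open.png",np.hstack([cv2.resize(a[110:410,180:440],(400,462)),cv2.resize(b[100:320,220:440],(400,462))])[:,:,::-1])
for n in("scene","top"):
  for q in ("lid_handle","catch_knob","square_clock","round_clock"):
    print(n,q,[(round(d["point"][0]*640,1),round(d["point"][1]*480,1),round(d["conf"],2)) for d in arm.place_of(n,q)[:2]])
E
```

```text
t7.85 [0.5719 0.012  0.3018] [[-0.219, 0.976, -0.0], [0.976, 0.219, 0.002], [0.002, 0.0, -1.0]] F [  8.    3.4 -11.8] w0.121 g20.0 [ 0.38  0.38 -0.69  1.55  0.25  1.3  -0.12]
scene lid_handle [(317.5, 211.0, 0.96)]
scene catch_knob [(294.1, 160.2, 0.62)]
scene square_clock []
scene round_clock [(339.8, 143.7, 0.59)]
top lid_handle [(153.3, 208.3, 0.45)]
top catch_knob [(387.2, 207.8, 0.74)]
top square_clock []
top round_clock []
```

View pics/open.png

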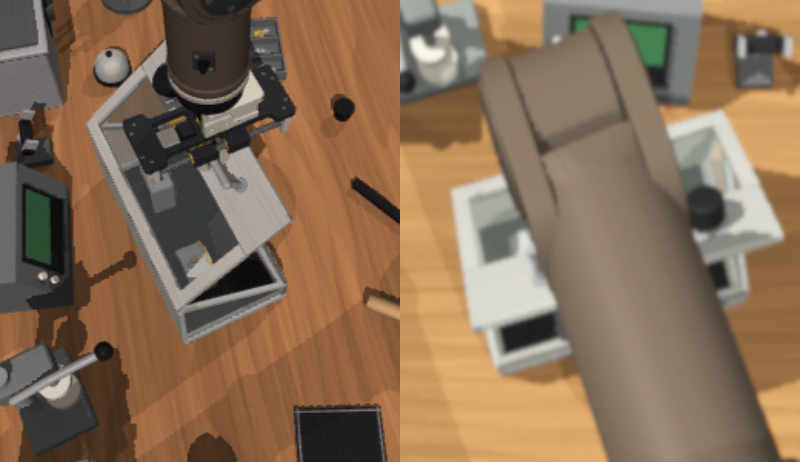

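The lid is near its stop. I'll push a little further and watch for the force to rise.

>>> move_arm([
  {"tx": 0,"ty": 0.004,"tz": -0.003,"twist": 0},
  {"tx": 0,"ty": 0,"tz": 0,"twist": 0},
])

```text
clock: 8.55
position: [0.5749, 0.0126, 0.304]
ee_rot: [-1.961, -2.45, 0.001]
force: [7.0, 3.2, -14.3]
width: 0.123
gripper_force: 20.0
```

>>> move_arm([
  {"tx": 0,"ty": 0.004,"tz": -0.003,"twist": 0},
  {"tx": 0,"ty": 0,"tz": 0,"twist": 0},
])

```text
clock: 8.75
position: [0.5786, 0.0135, 0.3067]
ee_rot: [-1.961, -2.45, 0.001]
force: [7.1, 3.0, -15.8]
width: 0.122
gripper_force: 19.9
```

>>> move_arm([
  {"tx": 0,"ty": 0.005,"tz": -0.003,"twist": 0},
  {"tx": 0,"ty": 0,"tz": 0,"twist": 0},
])

```text
clock: 8.95
position: [0.583, 0.0146, 0.3097]
ee_rot: [-1.96, -2.45, 0.003]
force: [3.2, 4.2, -16.7]
width: 0.123
gripper_force: 20.0
```

>>> move_arm([
  {"tx": 0,"ty": 0.005,"tz": -0.003,"twist": 0},
  {"tx": 0,"ty": 0,"tz": 0,"twist": 0},
])

```text
clock: 9.15
position: [0.583, 0.0145, 0.3102]
ee_rot: [-1.955, -2.444, 0.018]
force: [-11.9, 1.0, -21.1]
width: 0.122
gripper_force: 20.0
```

```bash
python3 - <<'E'
from h import *
st()
arm.get_image("wrist");
for q in ("lid_handle","catch_knob","lid_hinge"):
    print(q,[(round(d["point"][0]*640,1),round(d["point"][1]*480,1),round(d["conf"],2)) for d in arm.place_of("wrist",q)[:2]])
E
```

```text
t9.15 [0.583  0.0145 0.3102] [[-0.219, 0.975, -0.016], [0.976, 0.219, -0.002], [0.002, -0.016, -1.0]] F [-11.9   1.  -21.1] w0.122 g20.0 [ 0.36  0.41 -0.69  1.49  0.26  1.35 -0.13]
lid_handle [(323.3, 307.9, 0.56)]
catch_knob []
lid_hinge [(442.3, 277.9, 0.97)]
```

The motion stopped and the force flipped sign, so the lid is at its stop. I'll release and lift clear.

>>> move_arm([
  {"tx": 0,"ty": -0.002,"tz": 0,"twist": 0},
  {"tx": 0,"ty": 0,"tz": 0,"twist": 0},
  {"tx": 0,"ty": 0,"tz": 0,"twist": 0},
  {"tx": 0,"ty": 0,"tz": -0.012,"twist": 0},
  {"tx": 0,"ty": 0,"tz": -0.02,"twist": 0},
  {"tx": 0,"ty": 0,"tz": -0.04,"twist": 0},
  {"tx": 0,"ty": 0,"tz": -0.045,"twist": 0},
  {"tx": 0,"ty": 0,"tz": -0.045,"twist": 0},
  {"tx": 0,"ty": 0,"tz": -0.045,"twist": 0},
], gripper=0.4)

```text
clock: 10.25
position: [0.5865, 0.0142, 0.5256]
ee_rot: [1.964, 2.45, 0.003]
force: [1.4, -0.3, 0.2]
width: 0.299
gripper_force: 0.0
```

```bash
python3 - <<'E'
from h import *
st()
arm.get_image("wrist");
for q in ("lid_handle","catch_knob","lid_hinge"):
    print(q,[(round(d["point"][0]*640,1),round(d["point"][1]*480,1),round(d["conf"],2),plane("wrist",np.array(d["point"])*[640,480],{"lid_handle":.32,"catch_knob":.28,"lid_hinge":.171}[q]).round(3)) for d in arm.place_of("wrist",q)[:1]])
E
```

```text
t10.25 [0.5865 0.0142 0.5256] [[-0.217, 0.976, 0.003], [0.976, 0.217, 0.0], [-0.0, 0.003, -1.0]] F [ 1.4 -0.3  0.2] w0.299 g0.0 [ 0.29  0.37 -0.68  1.01  0.24  1.82 -0.08]
lid_handle [(318.5, 208.8, 0.78, array([0.587, 0.017, 0.32 ]))]
catch_knob [(302.0, 329.8, 0.98, array([ 0.599, -0.13 ,  0.28 ]))]
lid_hinge [(388.7, 221.3, 0.62, array([ 0.686, -0.005,  0.171]))]
```

The handle shows at its stop position. The moves only twist about the tool axis, so I'll check what the documented "approached as far as the arm can" does at the joint-6 limit by going up.

>>> move_arm([
  {"tx": 0,"ty": 0,"tz": -0.045,"twist": 0},
  {"tx": 0,"ty": 0,"tz": -0.045,"twist": 0},
  {"tx": 0,"ty": 0,"tz": -0.045,"twist": 0},
  {"tx": 0,"ty": 0,"tz": -0.045,"twist": 0},
])

```text
clock: 10.85
position: [0.5895, 0.0105, 0.5737]
ee_rot: [-1.955, -2.423, 0.051]
force: [-0.1, 0.5, -1.5]
width: 0.305
gripper_force: 0.0
```

```bash
python3 -c "
from h import *
st()"
```

```text
t10.85 [0.5895 0.0105 0.5737] [[-0.211, 0.976, -0.042], [0.977, 0.211, -0.008], [0.001, -0.043, -0.999]] F [-0.1  0.5 -1.5] w0.305 g0.0 [-0.09  0.37 -0.03  0.83  0.02  1.98  0.1 ]
```

>>> move_arm([
  {"tx": 0,"ty": 0,"tz": -0.045,"twist": 0},
  {"tx": 0,"ty": 0,"tz": -0.045,"twist": 0},
  {"tx": 0,"ty": 0,"tz": -0.045,"twist": 0},
  {"tx": 0,"ty": 0,"tz": -0.045,"twist": 0},
])

```text
clock: 11.25
position: [0.5621, 0.0109, 0.6437]
ee_rot: [1.936, 2.399, 0.057]
force: [-0.9, 0.7, -0.2]
width: 0.299
gripper_force: 0.0
```

```bash
python3 -c "
from h import *
st()"
```

```text
t11.25 [0.5621 0.0109 0.6437] [[-0.21, 0.975, 0.069], [0.977, 0.211, -0.008], [-0.022, 0.066, -0.998]] F [-0.9  0.7 -0.2] w0.299 g0.0 [-0.36  0.29  0.41  0.8  -0.12  2.    0.19]
```

>>> move_arm([
  {"tx": 0,"ty": 0.045,"tz": 0,"twist": 0},
  {"tx": 0,"ty": 0.045,"tz": 0,"twist": 0},
  {"tx": 0,"ty": 0.045,"tz": 0,"twist": 0},
  {"tx": 0,"ty": 0.045,"tz": 0,"twist": 0},
])

```text
clock: 11.65
position: [0.7125, 0.047, 0.6065]
ee_rot: [1.903, 2.359, 0.13]
force: [0.1, 0.3, -0.3]
width: 0.297
gripper_force: 0.0
```

```bash
python3 -c "
from h import *
st()"
```

```text
t11.65 [0.7125 0.047  0.6065] [[-0.21, 0.968, 0.138], [0.977, 0.212, -0.001], [-0.03, 0.134, -0.991]] F [ 0.1  0.3 -0.3] w0.297 g0.0 [-0.24  0.57  0.34  0.44 -0.21  2.    0.15]
```

Tilt is building outward (8°). I'll keep raising at the limit.

>>> move_arm([
  {"tx": 0,"ty": 0,"tz": -0.045,"twist": 0},
  {"tx": 0,"ty": 0,"tz": -0.045,"twist": 0},
  {"tx": 0,"ty": 0,"tz": -0.045,"twist": 0},
  {"tx": 0,"ty": 0,"tz": -0.045,"twist": 0},
  {"tx": 0,"ty": 0,"tz": -0.045,"twist": 0},
  {"tx": 0,"ty": 0,"tz": -0.045,"twist": 0},
])

```text
clock: 12.25
position: [0.5991, 0.0416, 0.7394]
ee_rot: [1.816, 2.254, 0.291]
force: [0.8, 0.8, 0.3]
width: 0.302
gripper_force: 0.0
```

```bash
python3 -c "
from h import *
st()"
```

```text
t12.25 [0.5991 0.0416 0.7394] [[-0.204, 0.931, 0.302], [0.977, 0.212, 0.009], [-0.056, 0.297, -0.953]] F [0.8 0.8 0.3] w0.302 g0.0 [-0.38  0.31  0.45  0.54 -0.16  2.    0.15]
```

>>> move_arm([
  {"tx": 0,"ty": 0.045,"tz": 0,"twist": 0},
  {"tx": 0,"ty": 0.045,"tz": 0,"twist": 0},
  {"tx": 0,"ty": 0.045,"tz": 0,"twist": 0},
  {"tx": 0,"ty": 0.045,"tz": 0,"twist": 0},
])

```text
clock: 12.65
position: [0.7282, 0.075, 0.7194]
ee_rot: [1.767, 2.195, 0.378]
force: [-0.1, -0.4, 0.9]
width: 0.301
gripper_force: 0.0
```

```bash
python3 -c "
from h import *
st()"
```

```text
t12.65 [0.7282 0.075  0.7194] [[-0.2, 0.899, 0.389], [0.978, 0.21, 0.018], [-0.065, 0.383, -0.921]] F [-0.1 -0.4  0.9] w0.301 g0.0 [-0.28  0.57  0.57  0.19 -0.41  2.    0.11]
```

>>> move_arm([
  {"tx": 0.035,"ty": 0,"tz": -0.035,"twist": 0},
  {"tx": 0.035,"ty": 0,"tz": -0.035,"twist": 0},
  {"tx": 0.035,"ty": 0,"tz": -0.035,"twist": 0},
  {"tx": 0.035,"ty": 0,"tz": -0.035,"twist": 0},
  {"tx": 0.035,"ty": 0,"tz": -0.035,"twist": 0},
  {"tx": 0.035,"ty": 0,"tz": -0.035,"twist": 0},
  {"tx": 0.035,"ty": 0,"tz": -0.035,"twist": 0},
])

```text
clock: 13.35
position: [0.5338, 0.2887, 0.8185]
ee_rot: [1.703, 2.129, 0.51]
force: [0.2, 1.0, 0.9]
width: 0.302
gripper_force: 0.0
```

```bash
python3 -c "
from h import *
st()"
```

```text
t13.35 [0.5338 0.2887 0.8185] [[-0.204, 0.845, 0.494], [0.977, 0.206, 0.052], [-0.058, 0.494, -0.868]] F [0.2 1.  0.9] w0.302 g0.0 [-1.04  0.35  0.85  0.37 -0.19  2.   -0.19]
```

>>> move_arm([
  {"tx": 0.02,"ty": 0.04,"tz": 0,"twist": 0},
  {"tx": 0.02,"ty": 0.04,"tz": 0,"twist": 0},
  {"tx": 0.02,"ty": 0.04,"tz": 0,"twist": 0},
  {"tx": 0.02,"ty": 0.04,"tz": 0,"twist": 0},
])

```text
clock: 13.75
position: [0.6055, 0.3595, 0.8054]
ee_rot: [1.664, 2.096, 0.604]
force: [0.1, -0.7, 0.4]
width: 0.3
gripper_force: 0.0
```

```bash
python3 -c "
from h import *
st()"
```

```text
t13.75 [0.6055 0.3595 0.8054] [[-0.215, 0.805, 0.553], [0.976, 0.2, 0.088], [-0.04, 0.558, -0.829]] F [ 0.1 -0.7  0.4] w0.300 g0.0 [-0.84  0.54  1.13  0.1  -0.68  2.   -0.24]
```

>>> move_arm([
  {"tx": 0.025,"ty": 0,"tz": -0.04,"twist": 0},
  {"tx": 0.025,"ty": 0,"tz": -0.04,"twist": 0},
  {"tx": 0.025,"ty": 0,"tz": -0.04,"twist": 0},
  {"tx": 0.025,"ty": 0,"tz": -0.04,"twist": 0},
])

```text
clock: 14.15
position: [0.47, 0.4116, 0.8623]
ee_rot: [1.624, 2.057, 0.699]
force: [-0.3, 1.5, -0.5]
width: 0.303
gripper_force: 0.0
```

```bash
python3 -c "
from h import *
st()"
```

```text
t14.15 [0.47   0.4116 0.8623] [[-0.225, 0.76, 0.61], [0.974, 0.189, 0.124], [-0.021, 0.622, -0.783]] F [-0.3  1.5 -0.5] w0.303 g0.0 [-1.27  0.41  1.04  0.21 -0.26  2.   -0.35]
```

>>> move_arm([
  {"tx": 0.03,"ty": 0.03,"tz": 0,"twist": 0},
  {"tx": 0.03,"ty": 0.03,"tz": 0,"twist": 0},
  {"tx": 0.03,"ty": 0.03,"tz": 0,"twist": 0},
])

```text
clock: 14.45
position: [0.4829, 0.4754, 0.846]
ee_rot: [1.606, 2.045, 0.742]
force: [0.4, -0.3, -0.6]
width: 0.299
gripper_force: 0.0
```

```bash
python3 -c "
from h import *
st()"
```

```text
t14.45 [0.4829 0.4754 0.846 ] [[-0.234, 0.74, 0.631], [0.972, 0.185, 0.144], [-0.01, 0.647, -0.762]] F [ 0.4 -0.3 -0.6] w0.299 g0.0 [-1.19  0.52  1.32  0.09 -0.64  2.   -0.41]
```

The tilt is now 40° from vertical and the azimuth is 0.224 rad, matching the case yaw. I'll move back inside the reach with a quarter twist so the jaws close along the case's y.

```bash
python3 -c "
from h import *
rows([[.40,.25,.62]],[1.571])"
```

```text
[{"tx":-0.018,"ty":-0.0227,"tz":0.008,"twist":0.0909}, {"tx":-0.021,"ty":-0.0199,"tz":0.008,"twist":0.0909}, {"tx":-0.0236,"ty":-0.0167,"tz":0.008,"twist":0.0909}, {"tx":-0.0257,"ty":-0.0131,"tz":0.008,"twist":0.0909}, {"tx":-0.0273,"ty":-0.0093,"tz":0.008,"twist":0.0909}, {"tx":-0.0284,"ty":-0.0054,"tz":0.008,"twist":0.0909}, {"tx":-0.0289,"ty":-0.0013,"tz":0.008,"twist":0.0909}, {"tx":-0.0288,"ty":0.0029,"tz":0.008,"twist":0.0909}, {"tx":-0.0281,"ty":0.0069,"tz":0.008,"twist":0.0909}, {"tx":-0.0268,"ty":0.0108,"tz":0.008,"twist":0.0909}, {"tx":-0.025,"ty":0.0146,"tz":0.008,"twist":0.0909}]
```

>>> move_arm([
  {"tx": -0.018,"ty": -0.0227,"tz": 0.008,"twist": 0.0909},
  {"tx": -0.021,"ty": -0.02,"tz": 0.008,"twist": 0.0909},
  {"tx": -0.0236,"ty": -0.0167,"tz": 0.008,"twist": 0.0909},
  {"tx": -0.0257,"ty": -0.0131,"tz": 0.008,"twist": 0.0909},
  {"tx": -0.0273,"ty": -0.0093,"tz": 0.008,"twist": 0.0909},
  {"tx": -0.0284,"ty": -0.0054,"tz": 0.008,"twist": 0.0909},
  {"tx": -0.0289,"ty": -0.0013,"tz": 0.008,"twist": 0.0909},
  {"tx": -0.0288,"ty": 0.0029,"tz": 0.008,"twist": 0.0909},
  {"tx": -0.0281,"ty": 0.0069,"tz": 0.008,"twist": 0.0909},
  {"tx": -0.0268,"ty": 0.0108,"tz": 0.008,"twist": 0.0909},
  {"tx": -0.025,"ty": 0.0146,"tz": 0.008,"twist": 0.0909},
  {"tx": 0,"ty": 0,"tz": 0,"twist": 0},
], gripper=-1)

```text
clock: 15.65
position: [0.4578, 0.2695, 0.7433]
ee_rot: [2.757, 0.916, 1.069]
force: [1.2, 0.1, 1.0]
width: 1.002
gripper_force: 0.0
```

```bash
python3 -c "
from h import *
st()
rows([[.42,-.06,.45]])"
```

```text
t15.65 [0.4578 0.2695 0.7433] [[0.586, 0.511, 0.629], [0.543, -0.824, 0.163], [0.601, 0.245, -0.76]] F [1.2 0.1 1. ] w1.002 g0.0 [-2.13 -0.35  0.67  1.26  0.88  1.74 -2.05]
[{"tx":-0.0377,"ty":0.018,"tz":0.0146,"twist":0}, {"tx":-0.0377,"ty":0.018,"tz":0.0146,"twist":0}, {"tx":-0.0377,"ty":0.018,"tz":0.0146,"twist":0}, {"tx":-0.0377,"ty":0.018,"tz":0.0146,"twist":0}, {"tx":-0.0377,"ty":0.018,"tz":0.0146,"twist":0}, {"tx":-0.0377,"ty":0.018,"tz":0.0146,"twist":0}, {"tx":-0.0377,"ty":0.018,"tz":0.0146,"twist":0}, {"tx":-0.0377,"ty":0.018,"tz":0.0146,"twist":0}, {"tx":-0.0377,"ty":0.018,"tz":0.0146,"twist":0}, {"tx":-0.0377,"ty":0.018,"tz":0.0146,"twist":0}]
```

Tilt is kept. I'll go on toward the case front and finish the twist on the way.

```bash
python3 -c "
from h import *
rows([[.42,-.06,.45]],[.40],vmax=.036)"
```

```text
[{"tx":-0.029,"ty":0.0139,"tz":0.0112,"twist":0.0196}, {"tx":-0.0286,"ty":0.0147,"tz":0.0112,"twist":0.0196}, {"tx":-0.0281,"ty":0.0156,"tz":0.0112,"twist":0.0196}, {"tx":-0.0276,"ty":0.0165,"tz":0.0112,"twist":0.0196}, {"tx":-0.0271,"ty":0.0173,"tz":0.0112,"twist":0.0196}, {"tx":-0.0266,"ty":0.0181,"tz":0.0112,"twist":0.0196}, {"tx":-0.026,"ty":0.019,"tz":0.0112,"twist":0.0196}, {"tx":-0.0254,"ty":0.0197,"tz":0.0112,"twist":0.0196}, {"tx":-0.0248,"ty":0.0205,"tz":0.0112,"twist":0.0196}, {"tx":-0.0241,"ty":0.0213,"tz":0.0112,"twist":0.0196}, {"tx":-0.0235,"ty":0.022,"tz":0.0112,"twist":0.0196}, {"tx":-0.0228,"ty":0.0227,"tz":0.0112,"twist":0.0196}]
[{"tx":-0.0221,"ty":0.0234,"tz":0.0112,"twist":0.0196}]
```

>>> move_arm([
  {"tx": -0.029,"ty": 0.014,"tz": 0.0112,"twist": 0.0196},
  {"tx": -0.0286,"ty": 0.0147,"tz": 0.0112,"twist": 0.0196},
  {"tx": -0.0281,"ty": 0.0156,"tz": 0.0112,"twist": 0.0196},
  {"tx": -0.0276,"ty": 0.0165,"tz": 0.0112,"twist": 0.0196},
  {"tx": -0.0271,"ty": 0.0173,"tz": 0.0112,"twist": 0.0196},
  {"tx": -0.0266,"ty": 0.0181,"tz": 0.0112,"twist": 0.0196},
])

```text
clock: 16.25
position: [0.4445, 0.1529, 0.6408]
ee_rot: [2.847, 0.748, 1.09]
force: [-0.2, 0.2, 0.2]
width: 0.997
gripper_force: 0.0
```

```bash
python3 -c "
from h import *
st()"
```

```text
t16.25 [0.4445 0.1529 0.6408] [[0.645, 0.432, 0.631], [0.433, -0.886, 0.163], [0.629, 0.168, -0.759]] F [-0.2  0.2  0.2] w0.997 g0.0 [-1.34 -0.44  0.31  1.64  0.61  1.38 -2.02]
```

>>> move_arm([
  {"tx": -0.026,"ty": 0.019,"tz": 0.0112,"twist": 0.0196},
  {"tx": -0.0254,"ty": 0.0197,"tz": 0.0112,"twist": 0.0196},
  {"tx": -0.0248,"ty": 0.0205,"tz": 0.0112,"twist": 0.0196},
  {"tx": -0.0241,"ty": 0.0213,"tz": 0.0112,"twist": 0.0196},
  {"tx": -0.0235,"ty": 0.022,"tz": 0.0112,"twist": 0.0196},
  {"tx": -0.0228,"ty": 0.0227,"tz": 0.0112,"twist": 0.0196},
  {"tx": -0.0221,"ty": 0.0234,"tz": 0.0112,"twist": 0.0196},
])

```text
clock: 16.95
position: [0.4396, 0.0126, 0.529]
ee_rot: [-2.858, -0.526, -1.058]
force: [0.2, 0.8, -0.5]
width: 1.004
gripper_force: 0.0
```

```bash
python3 -c "
from h import *
st()"
```

```text
t16.95 [0.4396 0.0126 0.529 ] [[0.708, 0.331, 0.623], [0.297, -0.941, 0.162], [0.64, 0.071, -0.765]] F [ 0.2  0.8 -0.5] w1.004 g0.0 [-0.29 -0.43  0.13  1.92 -0.02  0.96 -1.35]
```

```bash
python3 -c "
from h import *
rows([[.455,-.145,.33]],[.09],vmax=.03)"
```

```text
[{"tx":-0.0182,"ty":0.0155,"tz":0.0151,"twist":0.0064}, {"tx":-0.018,"ty":0.0157,"tz":0.0151,"twist":0.0064}, {"tx":-0.0178,"ty":0.0158,"tz":0.0151,"twist":0.0064}, {"tx":-0.0177,"ty":0.016,"tz":0.0151,"twist":0.0064}, {"tx":-0.0175,"ty":0.0162,"tz":0.0151,"twist":0.0064}, {"tx":-0.0174,"ty":0.0164,"tz":0.0151,"twist":0.0064}, {"tx":-0.0172,"ty":0.0165,"tz":0.0151,"twist":0.0064}, {"tx":-0.017,"ty":0.0167,"tz":0.0151,"twist":0.0064}, {"tx":-0.0169,"ty":0.0169,"tz":0.0151,"twist":0.0064}]
```

>>> move_arm([
  {"tx": -0.0182,"ty": 0.0155,"tz": 0.0151,"twist": 0.0064},
  {"tx": -0.018,"ty": 0.0157,"tz": 0.0151,"twist": 0.0064},
  {"tx": -0.0178,"ty": 0.0158,"tz": 0.0151,"twist": 0.0064},
  {"tx": -0.0177,"ty": 0.016,"tz": 0.0151,"twist": 0.0064},
  {"tx": -0.0175,"ty": 0.0162,"tz": 0.0151,"twist": 0.0064},
  {"tx": -0.0174,"ty": 0.0164,"tz": 0.0151,"twist": 0.0064},
  {"tx": -0.0172,"ty": 0.0165,"tz": 0.0151,"twist": 0.0064},
  {"tx": -0.017,"ty": 0.0167,"tz": 0.0151,"twist": 0.0064},
  {"tx": -0.0169,"ty": 0.0169,"tz": 0.0151,"twist": 0.0064},
  {"tx": 0,"ty": 0,"tz": 0,"twist": 0},
])

```text
clock: 17.95
position: [0.4531, -0.1457, 0.3275]
ee_rot: [-2.853, -0.389, -1.036]
force: [0.0, 0.1, 0.0]
width: 0.998
gripper_force: 0.0
```

```bash
python3 - <<'E'
from h import *
st()
im=arm.get_image("wrist");cv2.imwrite("pics/w5.png",im[:,:,::-1])
for q in ("square_clock","round_clock","lid_handle","case"):
    print(q,[((np.array(d["point"])*[640,480]).round(1),round(d["conf"],2),plane("wrist",np.array(d["point"])*[640,480],.012).round(3)) for d in arm.place_of("wrist",q)[:2]])
E
```

```text
t17.95 [ 0.4531 -0.1457  0.3275] [[0.739, 0.264, 0.62], [0.209, -0.964, 0.162], [0.641, 0.01, -0.768]] F [0.  0.1 0. ] w0.998 g0.0 [-0.52 -0.37  0.83  2.27 -0.2   0.55 -0.81]
square_clock [(array([322.3, 228.1]), 0.61, array([ 0.643, -0.096,  0.012]))]
round_clock [(array([207.9, 221.3]), 0.56, array([0.611, 0.061, 0.012]))]
lid_handle [(array([123.8,  35.4]), 0.68, array([0.925, 0.354, 0.012]))]
case [(array([262.2, 242.9]), 0.66, array([ 0.6  , -0.024,  0.012]))]
```

View pics/w5.png

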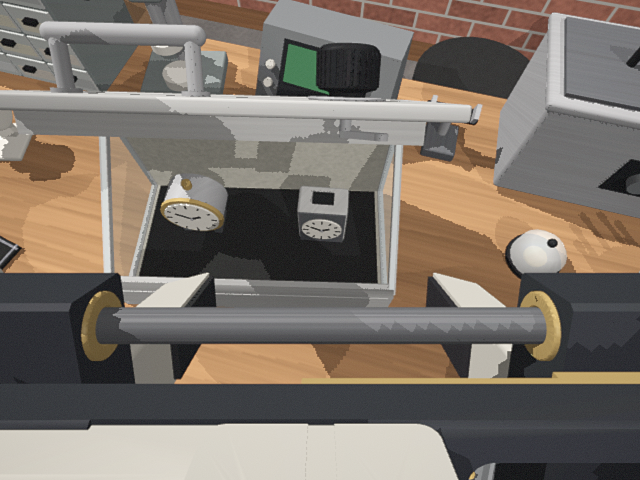

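The clear view shows the square clock at px (322,215), dial to the front, and the round clock at (195,200). The ray gives (0.643,-0.096) against (0.639,-0.098) predicted, so they agree. I'll approach along the tool axis.

```bash
python3 -c "
from h import *
rows([[.494,-.1355,.262],[.5997,-.108,.131],[.649,-.095,.070]],vmax=.025)"
```

```text
[{"tx":-0.0033,"ty":0.0005,"tz":0.0196,"twist":0}, {"tx":-0.0033,"ty":0.0005,"tz":0.0196,"twist":0}, {"tx":-0.0033,"ty":0.0005,"tz":0.0196,"twist":0}, {"tx":-0.0033,"ty":0.0005,"tz":0.0196,"twist":0}, {"tx":-0.0001,"ty":0,"tz":0.0244,"twist":0}, {"tx":-0.0001,"ty":0,"tz":0.0244,"twist":0}, {"tx":-0.0001,"ty":0,"tz":0.0244,"twist":0}, {"tx":-0.0001,"ty":0,"tz":0.0244,"twist":0}, {"tx":-0.0001,"ty":0,"tz":0.0244,"twist":0}, {"tx":-0.0001,"ty":0,"tz":0.0244,"twist":0}, {"tx":-0.0001,"ty":0,"tz":0.0244,"twist":0}, {"tx":-0,"ty":-0,"tz":0.0199,"twist":0}]
[{"tx":-0,"ty":-0,"tz":0.0199,"twist":0}, {"tx":-0,"ty":-0,"tz":0.0199,"twist":0}, {"tx":-0,"ty":-0,"tz":0.0199,"twist":0}]
```

>>> move_arm([
  {"tx": -0.0033,"ty": 0.0005,"tz": 0.0196,"twist": 0},
  {"tx": -0.0033,"ty": 0.0005,"tz": 0.0196,"twist": 0},
  {"tx": -0.0033,"ty": 0.0005,"tz": 0.0196,"twist": 0},
  {"tx": -0.0033,"ty": 0.0005,"tz": 0.0196,"twist": 0},
  {"tx": 0,"ty": 0,"tz": 0.0244,"twist": 0},
  {"tx": 0,"ty": 0,"tz": 0.0244,"twist": 0},
  {"tx": 0,"ty": 0,"tz": 0.0244,"twist": 0},
  {"tx": 0,"ty": 0,"tz": 0,"twist": 0},
])

```text
clock: 19.0
position: [0.5039, -0.1263, 0.2383]
ee_rot: [-2.869, -0.39, -1.019]
force: [0.1, 0.9, 0.1]
width: 1.0
gripper_force: 0.0
```

```bash
python3 - <<'E'
from h import *
st()
rows([[.649,-.095,.070]],vmax=.025)
im=arm.get_image("wrist")
for q in ("square_clock","round_clock"):
    print(q,[((np.array(d["point"])*[640,480]).round(1),round(d["conf"],2),plane("wrist",np.array(d["point"])*[640,480],.012).round(3)) for d in arm.place_of("wrist",q)[:2]])
    r=arm.regions_of("wrist",q)
    if r: 
        v,u=np.where(r[0]["region"]);print(u.min(),u.max(),v.min(),v.max())
E
```

```text
t19.00 [ 0.5039 -0.1263  0.2383] [[0.748, 0.261, 0.61], [0.213, -0.965, 0.152], [0.629, 0.017, -0.777]] F [0.1 0.9 0.1] w1.000 g0.0 [-1.13 -0.43  1.31  2.37  0.34  0.28 -1.31]
[{"tx":0.001,"ty":0.0005,"tz":0.0249,"twist":0}, {"tx":0.001,"ty":0.0005,"tz":0.0249,"twist":0}, {"tx":0.001,"ty":0.0005,"tz":0.0249,"twist":0}, {"tx":0.001,"ty":0.0005,"tz":0.0249,"twist":0}, {"tx":0.001,"ty":0.0005,"tz":0.0249,"twist":0}, {"tx":0.001,"ty":0.0005,"tz":0.0249,"twist":0}, {"tx":0.001,"ty":0.0005,"tz":0.0249,"twist":0}, {"tx":0.001,"ty":0.0005,"tz":0.0249,"twist":0}, {"tx":0.001,"ty":0.0005,"tz":0.0249,"twist":0}]
square_clock [(array([325.8, 231.5]), 0.61, array([ 0.64 , -0.099,  0.012]))]
295 360 179 249
round_clock []
119 207 162 236
```

The arm lagged because joints 2 and 3 are near their limits. Moving outward should relieve that, so I'll go on in small steps.

>>> move_arm([
  {"tx": 0.001,"ty": 0,"tz": 0.02,"twist": 0},
  {"tx": 0.001,"ty": 0,"tz": 0.02,"twist": 0},
  {"tx": 0,"ty": 0,"tz": 0,"twist": 0},
])

```text
clock: 19.55
position: [0.5109, -0.1106, 0.2292]
ee_rot: [-2.885, -0.382, -1.02]
force: [-0.7, -0.4, -0.5]
width: 1.001
gripper_force: 0.0
```

```bash
python3 -c "
from h import *
st()"
```

```text
t19.55 [ 0.5109 -0.1106  0.2292] [[0.751, 0.251, 0.611], [0.213, -0.968, 0.136], [0.625, 0.028, -0.78]] F [-0.7 -0.4 -0.5] w1.001 g0.0 [-1.21 -0.44  1.32  2.39  0.63  0.26 -1.65]
```

It's stuck on joint limits. I'll fit a kinematic model from the logged poses to plan around them.

```bash
cat > kin.py <<'E'
from h import *
import itertools
D=[([1.202,.434,.025,1.573,-.012,1.134,-.075],[.1642,-.6031,.2268],R.from_rotvec([3.1138,.4162,0]).as_matrix()),
([.77,-.06,-.46,1.78,-.02,1.41,.21],[.3503,-.1498,.3923],[[.103,.995,.001],[.995,-.103,-.001],[-.001,.001,-1]]),
([.49,.05,-.75,1.62,.03,1.49,-.04],[.421,.05,.4212],[[-.217,.976,-.001],[.976,.217,0],[0,-.001,-1]]),
([.37,.48,-.62,1.97,.38,.81,-.25],[.506,-.0043,.0955],[[-.217,.976,-.001],[.976,.217,0],[0,-.001,-1]]),
([-.28,.57,.57,.19,-.41,2.,.11],[.7282,.075,.7194],[[-.2,.899,.389],[.978,.21,.018],[-.065,.383,-.921]]),
([-1.27,.41,1.04,.21,-.26,2.,-.35],[.47,.4116,.8623],[[-.225,.76,.61],[.974,.189,.124],[-.021,.622,-.783]]),
([-2.13,-.35,.67,1.26,.88,1.74,-2.05],[.4578,.2695,.7433],[[.586,.511,.629],[.543,-.824,.163],[.601,.245,-.76]]),
([-.29,-.43,.13,1.92,-.02,.96,-1.35],[.4396,.0126,.529],[[.708,.331,.623],[.297,-.941,.162],[.64,.071,-.765]]),
([-.52,-.37,.83,2.27,-.2,.55,-.81],[.4531,-.1457,.3275],[[.739,.264,.62],[.209,-.964,.162],[.641,.01,-.768]]),
([-1.21,-.44,1.32,2.39,.63,.26,-1.65],[.5109,-.1106,.2292],[[.751,.251,.611],[.213,-.968,.136],[.625,.028,-.78]])]
def fk(q,m,s):
    h,L1,L2,L3,a,b,c=m;p=np.array([0,0,h]);A=R.identity()
    A=A*R.from_euler("z",s[0]*q[0])*R.from_euler("y",q[1])*R.from_euler("z",s[1]*q[2])
    p=p+A.apply([a,0,L1]);A=A*R.from_euler("y",q[3])*R.from_euler("z",s[2]*q[4]);p=p+A.apply([-a,0,L2])
    A=A*R.from_euler("y",q[5]);p=p+A.apply([b,0,0]);A=A*R.from_euler("z",s[3]*q[6]+c);p=p+A.apply([0,0,L3]);return p,A
def res(m,s):
    o=[]
    for q,p,M in D:
        a,A=fk(q,m,s);o+=[*(a-p),*(.2*(A.as_matrix()-np.array(M)).ravel())]
    return np.array(o)
if __name__=="__main__":
    B=[]
    for s in itertools.product([1,-1],repeat=4):
        for c0 in(0,1.57,3.14,-1.57):
            r=least_squares(res,[.33,.4,.4,.25,0,0,c0],args=(s,));B.append((r.cost,s,r.x.round(4).tolist()))
    B.sort();print(B[0],B[1]);r=res(B[0][2],B[0][1]).reshape(-1,12);print(np.abs(r[:,:3]).max(1).round(4),np.abs(r[:,3:]).max(1).round(3))
E
python3 kin.py
```

```text
(np.float64(0.010586259808443608), (-1, -1, -1, -1), [0.2968, 0.58, 0.4262, 0.4244, 0.01, 0.0227, 1.5687]) (np.float64(0.010586259808443611), (-1, -1, -1, -1), [0.2968, 0.58, 0.4262, 0.4244, 0.01, 0.0227, 1.5687])
[0.0501 0.0437 0.0445 0.0407 0.0484 0.0276 0.0344 0.058  0.0548 0.0165] [0.    0.001 0.001 0.001 0.001 0.002 0.001 0.001 0.001 0.001]
```

```bash
cat >> kin.py <<'E'
AX="zyzyzyz";SG=[-1,1,-1,1,-1,1,-1];OFF=np.array([0,0,0,0,0,0,1.5687])
def frames(q):
    A=R.identity();F=[A]
    for i in range(7):A=A*R.from_euler(AX[i],SG[i]*q[i]+OFF[i]);F.append(A)
    return F
def fitpos():
    J=[];y=[]
    for q,p,M in D:
        F=frames(q);J.append(np.hstack([f.as_matrix() for f in F]));y+=list(p)
    J=np.vstack(J);y=np.array(y);lam=2e-3
    x=np.linalg.lstsq(np.vstack([J,lam*np.eye(J.shape[1])]),np.r_[y,np.zeros(J.shape[1])],rcond=None)[0]
    return x,J@x-y
if __name__=="__main__":
    x,r=fitpos();print(x.reshape(-1,3).round(3),np.abs(r).reshape(-1,3).max(1).round(4))
E
python3 kin.py|tail -12
```

```text
(np.float64(0.010586259808443608), (-1, -1, -1, -1), [0.2968, 0.58, 0.4262, 0.4244, 0.01, 0.0227, 1.5687]) (np.float64(0.010586259808443611), (-1, -1, -1, -1), [0.2968, 0.58, 0.4262, 0.4244, 0.01, 0.0227, 1.5687])
[0.0501 0.0437 0.0445 0.0407 0.0484 0.0276 0.0344 0.058  0.0548 0.0165] [0.    0.001 0.001 0.001 0.001 0.002 0.001 0.001 0.001 0.001]
[[ 0.001  0.002  0.135]
 [-0.003 -0.02   0.135]
 [ 0.005 -0.02   0.278]
 [ 0.002 -0.009  0.278]
 [ 0.003 -0.009  0.213]
 [-0.003  0.001  0.213]
 [ 0.003  0.001  0.183]
 [ 0.001  0.002  0.183]] [0.0013 0.0021 0.0011 0.0008 0.0006 0.0017 0.0019 0.0018 0.0003 0.0023]
```

The model fits to about 2 mm. Next I search for feasible IK solutions at the grasp.

```bash
cat >> kin.py <<'E'
LO=np.array([-2.62,-.44,-1.27,.08,-1.32,.12,-2.74]);HI=np.array([2.62,2.09,1.32,2.57,4.46,2,2.74])
X=fitpos()[0].reshape(-1,3)
def FK(q):
    F=frames(q);return sum(f.apply(x) for f,x in zip(F,X)),F[-1]
def tool(beta,az,s=1):
    z=np.array([np.sin(beta)*np.cos(az),np.sin(beta)*np.sin(az),-np.cos(beta)]);y=s*np.array([np.sin(az),-np.cos(az),0])
    return R.from_matrix(np.c_[np.cross(y,z),y,z])
def ik(p,A,q0,m=.02):
    f=lambda q:np.r_[10*(FK(q)[0]-p),(A.inv()*FK(q)[1]).as_rotvec(),1e-4*(q-q0)]
    r=least_squares(f,np.clip(q0,LO+m,HI-m),bounds=(LO+m-1e-9,HI-m+1e-9),max_nfev=60);return r.x,np.abs(r.fun[:6]).max()
E
python3 - <<'E'
from kin import *
rng=np.random.default_rng(0);az=.23
G=np.array([.637,-.098,.085])
for b in (32,38,44,50,58,66):
  for s in(1,-1):
    A=tool(np.radians(b),az,s);p=G+.019*A.as_matrix()[:,2];S=[]
    for k in range(25):
        q,e=ik(p,A,rng.uniform(LO,HI))
        if e<3e-3 and not any(np.abs(q-t).max()<.25 for t in S):S.append(q)
    print(b,s,len(S),*[t.round(2).tolist() for t in S[:4]])
E
```

```text
32 1 2 [0.99, 0.87, -1.2, 2.06, 1.54, 0.57, -2.49] [0.68, 0.6, -0.67, 2.09, 1.34, 0.14, -2.45]
32 -1 2 [0.68, 0.6, -0.67, 2.08, 1.29, 0.14, 0.75] [0.96, 0.81, -1.12, 2.05, 1.5, 0.48, 0.66]
38 1 7 [1.05, 0.93, -1.25, 2.13, 1.83, 0.56, -2.71] [0.35, 0.53, -0.19, 2.2, 3.89, 0.25, 1.22] [0.6, 0.58, -0.52, 2.17, 3.18, 0.15, 1.99] [-0.31, 0.63, 0.71, 2.25, 4.29, 0.71, 0.7]
38 -1 7 [0.89, 0.72, -0.94, 2.13, 2.01, 0.28, 0.14] [0.26, 0.52, -0.07, 2.2, 4.04, 0.3, -2.08] [0.66, 0.59, -0.59, 2.16, 2.92, 0.14, -0.87] [-0.01, 0.54, 0.29, 2.22, 4.2, 0.47, -2.29]
44 1 4 [-0.14, 0.61, 0.5, 2.31, 4.04, 0.73, 0.99] [0.32, 0.56, -0.12, 2.27, 3.76, 0.46, 1.38] [0.76, 0.66, -0.7, 2.22, 3.02, 0.31, 2.25] [0.55, 0.59, -0.42, 2.24, 3.48, 0.36, 1.72]
44 -1 6 [0.64, 0.61, -0.54, 2.23, 3.33, 0.32, -1.24] [1.03, 0.88, -1.13, 2.19, 2.25, 0.45, 0.03] [0.27, 0.56, -0.04, 2.26, 3.83, 0.48, -1.84] [0.47, 0.57, -0.31, 2.25, 3.62, 0.39, -1.58]
50 1 5 [-0.33, 0.81, 0.84, 2.38, 4.0, 1.14, 0.94] [0.36, 0.61, -0.13, 2.32, 3.67, 0.65, 1.51] [1.0, 0.87, -1.03, 2.26, 2.73, 0.5, 2.72] [0.82, 0.73, -0.76, 2.28, 3.13, 0.48, 2.21
[... 218 characters left out ...]
, 3.61, 0.88, 1.67] [0.16, 0.71, 0.18, 2.4, 3.73, 1.04, 1.43] [-0.47, 1.33, 1.3, 2.44, 3.85, 1.84, 0.64] [1.09, 1.03, -1.11, 2.31, 2.91, 0.66, 2.72]
58 -1 5 [0.19, 0.7, 0.14, 2.39, 3.73, 1.01, -1.69] [-0.16, 0.83, 0.64, 2.42, 3.85, 1.28, -1.98] [1.11, 1.05, -1.14, 2.3, 2.87, 0.66, -0.35] [-0.39, 1.09, 1.05, 2.43, 3.89, 1.59, -2.27]
66 1 4 [-0.01, 0.9, 0.44, 2.45, 3.74, 1.46, 1.35] [0.88, 0.94, -0.73, 2.37, 3.44, 0.91, 2.17] [0.36, 0.81, -0.06, 2.42, 3.66, 1.2, 1.65] [-0.41, 1.38, 1.17, 2.47, 3.66, 1.98, 0.71]
66 -1 8 [1.11, 1.13, -1.06, 2.34, 3.19, 0.79, -0.53] [0.59, 0.83, -0.34, 2.39, 3.6, 1.07, -1.31] [-0.15, 0.99, 0.67, 2.45, 3.76, 1.59, -1.95] [0.98, 1.0, -0.86, 2.36, 3.36, 0.85, -0.82]
```

Feasible solutions need joint 3 negative and joint 5 at about 2 (branch "s=-1"). I'll emulate the row controller and check it against the history, then use it to plan.

```bash
cat > sim.py <<'E'
from kin import *
V=.7*np.array([2.22,2.22,3.01,3.01,3.14,3.14,3.14])*.1
def jac(q,e=1e-5):
    p,A=FK(q);J=np.zeros((6,7))
    for i in range(7):
        d=q.copy();d[i]+=e;a,B=FK(d);J[:3,i]=(a-p)/e;J[3:,i]=(B*A.inv()).as_rotvec()/e
    return J
def step(q,p,A,n=10,lam=.03,wn=0.,qn=None):
    q=q.copy();q0=q.copy()
    for _ in range(n):
        a,B=FK(q);e=np.r_[p-a,(A*B.inv()).as_rotvec()]
        J=jac(q);M=np.vstack([J*np.array([[1]]*3+[[.3]]*3),lam*np.eye(7)]);r=np.r_[e*[1,1,1,.3,.3,.3],np.zeros(7)]
        if wn and qn is not None: r[6:]=lam*wn*(qn-q)
        from scipy.optimize import lsq_linear
        dq=lsq_linear(M,r,(np.maximum(LO-q,q0-V-q)-1e-9,np.minimum(HI-q,q0+V-q)+1e-9)).x
        q=q+dq
        if np.abs(dq).max()<1e-4:break
    return q
def run(q,rw,**k):
    p,A=FK(q)
    for r in rw:
        t=p+A.apply(r[:3]);B=A*R.from_rotvec([0,0,r[3]*np.pi/2])
        q=step(q,t,B,**k);p,A=FK(q)
    return q
E
python3 - <<'E'
from sim import *
q1=np.array(D[7][0]);q2=np.array(D[8][0])
w1=[[-.0176,.0161,.0151,.0064]]*9
w2=[[-.0033,.0005,.0196,0]]*4+[[0,0,.0244,0]]*3
mid=(LO+HI)/2
for nm,k in {"min":{}, "lam.1":dict(lam=.1),"mid":dict(wn=.1,qn=mid),"zero":dict(wn=.1,qn=np.array([0,.4,0,1.57,0,1.13,0]))}.items():
    a=run(q1,w1,**k);b=run(q2,w2,**k);print(nm,a.round(2),b.round(2),FK(b)[0].round(3))
print(q2,"[-1.13 -.43 1.31 2.37 .34 .28 -1.31]")
E
```

```text
min [-0.56 -0.39  0.85  2.27 -0.16  0.55 -0.84] [-1.13 -0.31  1.32  2.41  0.19  0.16 -1.23] [ 0.512 -0.114  0.232]
lam.1 [-0.56 -0.39  0.85  2.27 -0.15  0.55 -0.85] [-1.08 -0.22  1.32  2.41 -0.35  0.16 -0.7 ] [ 0.513 -0.113  0.231]
mid [-0.24 -0.26  0.64  2.24 -0.44  0.61 -0.56] [-1.16 -0.36  1.32  2.39  0.43  0.22 -1.45] [ 0.512 -0.118  0.232]
zero [ 0.25 -0.15  0.27  2.23 -0.73  0.69 -0.27] [ 0.29  0.15  0.09  2.29 -1.23  0.41  0.15] [ 0.536 -0.127  0.206]
[-0.52 -0.37  0.83  2.27 -0.2   0.55 -0.81] [-1.13 -.43 1.31 2.37 .34 .28 -1.31]
```

The emulator reproduces the controller well. I'll search for a waypoint and twist route into the good branch, staying high and clear.

```bash
nproc; cat > search.py <<'E'
from sim import *
import sys,time
from multiprocessing import Pool
G=np.array([.637,-.098,.085])
def seg(q,t,tw,v=.04):
    p,A=FK(q);d=np.array(t)-p;n=max(1,math.ceil(max(np.linalg.norm(d)/v,abs(tw)/.14)))
    for k in range(n):
        p,A=FK(q);B=A*R.from_rotvec([0,0,tw/n]);q=step(q,p+(np.array(t)-p)/(n-k),B,n=4)
    return q
def level(A):   # twist that makes tool y horizontal, near -/+ case y
    M=A.as_matrix();h=np.cross([0,0,1],M[:,2]);h/=np.linalg.norm(h);b=[]
    for s in(1,-1):
        y=s*h;b.append(math.atan2(-(y@M[:,0]),y@M[:,1]))
    return b
def ok(q):
    p,A=FK(q);z=A.as_matrix()[:,2];return math.degrees(math.acos(-z[2])),math.atan2(z[1],z[0])
def trial(a):
    seed,q0=a;rng=np.random.default_rng(seed);q=np.array(q0);W=[]
    for k in range(rng.integers(1,4)):
        t=np.array([rng.uniform(.3,.75),rng.uniform(-.5,.5),rng.uniform(.45,.9)]);tw=rng.uniform(-1.8,1.0)
        if np.hypot(*t[:2])<.35:continue
        q=seg(q,t,tw);W.append((t.round(3).tolist(),round(tw,2)))
    b,az=ok(q)
    if not(28<b<66 and abs(az-.22)<.35):return 9,None
    best=(9,None)
    for tw in level(FK(q)[1]):
        z=FK(q)[1].as_matrix()[:,2];T=G+.019*z
        r=seg(q,T-.33*z,tw);z=FK(r)[1].as_matrix()[:,2]
        if np.linalg.norm(FK(r)[0]-T+.33*z)>.06:continue
        T=G+.019*z;r=seg(r,T,level(FK(r)[1])[0] if abs(level(FK(r)[1])[0])<1.5 else level(FK(r)[1])[1],v=.03)
        p,A=FK(r);b,az=ok(r);M=A.as_matrix()
        c=np.linalg.norm(p-T)*10+abs(az-.22)+max(0,35-b)*.05+max(0,b-58)*.05+abs(M[2,1])*2
        if c<best[0]:best=(c,(W,round(tw,2),r.round(2).tolist(),round(b,1),round(az,2),p.round(3).tolist(),round(M[2,1],3)))
    return best
if __name__=="__main__":
    q0=arm.observe()["joints"].tolist();t=time.time()
    with Pool() as P: 
        res=P.map(trial,[(i,q0) for i in range(int(sys.argv[1]))],chunksize=2)
    res=[r for r in res if r[1]];res.sort(key=lambda r:r[0]);print(time.time()-t,len(res))
    for r in res[:6]:print(r)
E
OMP_NUM_THREADS=1 timeout 500 python3 search.py 150
```

```text
4
19.10810422897339 128
(np.float64(0.22621038799849288), ([([0.348, 0.148, 0.882], 0.36)], -0.31, [0.29, 0.51, -0.16, 2.11, -1.32, 0.12, 0.11], 30.8, 0.22, [0.649, -0.096, 0.071], np.float64(0.001)))
(np.float64(0.22715204227762834), ([([0.364, -0.067, 0.767], -0.1)], 0.14, [0.3, 0.51, -0.16, 2.11, -1.32, 0.12, 0.1], 30.8, 0.22, [0.649, -0.096, 0.071], np.float64(-0.001)))
(np.float64(0.23515679820785548), ([([0.33, 0.173, 0.663], 0.1), ([0.318, -0.449, 0.529], 0.94)], -0.99, [0.31, 0.51, -0.18, 2.11, -1.32, 0.12, 0.11], 30.8, 0.23, [0.647, -0.096, 0.069], np.float64(-0.004)))
(np.float64(0.24366080291285333), ([([0.421, 0.37, 0.544], 0.67), ([0.607, -0.228, 0.797], -1.06)], 0.35, [0.68, 0.61, -0.53, 2.09, -1.32, 0.13, 0.46], 36.5, 0.46, [0.647, -0.093, 0.07], np.float64(-0.003)))
(np.float64(0.2442079174481339), ([([0.326, -0.249, 0.744], -0.18)], 0.23, [0.28, 0.5, -0.15, 2.11, -1.32, 0.12, 0.1], 30.7, 0.21, [0.649, -0.096, 0.071], np.float64(0.003)))
(np.float64(0.24919915640992063), ([([0.357, 0.014, 0.584], -0.13), ([0.494, -0.192, 0.61], -1.55), ([0.711, -0.277, 0.455], 0.49)], 1.18, [0.45, 0.53, -0.32, 2.1, -1.32, 0.12, 0.23], 32.5, 0.31, [0.648, -0.096, 0.07], np.float64(-0.01)))
```

```bash
sed -i 's/max(0,35-b)\*.05/max(0,42-b)*.05/; s/rng.integers(1,4)/rng.integers(1,5)/; s/uniform(-1.8,1.0)/uniform(-2.5,1.5)/' search.py; OMP_NUM_THREADS=1 timeout 560 python3 search.py 2600
```

```text
295.70913434028625 1997
(np.float64(0.34508089717698337), ([([0.316, 0.392, 0.894], 0.76)], 2.34, [0.9, 0.72, -0.74, 2.07, -1.32, 0.13, -2.47], 42.5, 0.56, [0.648, -0.091, 0.071], np.float64(0.004)))
(np.float64(0.3671884825689882), ([([0.678, 0.484, 0.503], 0.7), ([0.341, -0.38, 0.828], -0.69), ([0.319, 0.469, 0.759], 0.56)], 2.49, [0.94, 0.75, -0.79, 2.07, -1.32, 0.12, -2.44], 43.9, 0.57, [0.648, -0.092, 0.072], np.float64(0.006)))
(np.float64(0.3682005276743871), ([([0.467, 0.275, 0.758], 1.23), ([0.546, 0.252, 0.623], -0.64)], 2.52, [0.91, 0.73, -0.75, 2.07, -1.32, 0.14, -2.46], 43.2, 0.57, [0.648, -0.091, 0.071], np.float64(0.009)))
(np.float64(0.3773875899233696), ([([0.452, 0.27, 0.538], 0.19), ([0.515, 0.005, 0.486], 0.91), ([0.637, 0.143, 0.746], 0.35)], 1.67, [0.97, 0.77, -0.82, 2.07, -1.32, 0.12, -2.4], 45.1, 0.58, [0.648, -0.091, 0.072], np.float64(0.006)))
(np.float64(0.38056388496704097), ([([0.45, 0.336, 0.705], 1.02), ([0.428, 0.246, 0.714], 0.69), ([0.414, 0.402, 0.739], -2.26)], 0.5, [0.85, 0.69, -0.66, 2.07, -1.32, 0.19, 0.67], 42.2, 0.58, [0.648, -0.091, 0.071], np.float64(-0.008)))
(np.float64(0.393101509338913), ([([0.387, 0.459, 0.516], 1.02), ([0.587, -0.23, 0.854], -0.51)], 2.53, [0.92, 0.73, -0.77, 2.07, -1.32, 0.12, -2.48], 43.2, 0.56, [0.649, -0.092, 0.073], np.float64(0.021)))
```

The feasible branch needs the twist done while the tool is nearly aligned with the forearm (small joint 6), which then raises joint 5. I'll run a targeted search.

```bash
cat > s2.py <<'E'
import search
from search import *
def trial2(a):
    seed,q0=a;rng=np.random.default_rng(seed);q=np.array(q0);W=[]
    n=rng.integers(2,5);tot=-3.14+rng.normal()*.5;sp=rng.dirichlet(np.ones(n))*tot
    for k in range(n):
        t=np.array([rng.uniform(.36,.50),rng.uniform(-.35,.2),rng.uniform(.24,.6)])
        if k==n-1:pass
        q=seg(q,t,sp[k]);W.append((t.round(3).tolist(),round(sp[k],2)))
    b,az=ok(q)
    if not(28<b<66 and abs(az-.22)<.35):return 9,None
    best=(9,None)
    for tw in level(FK(q)[1]):
        z=FK(q)[1].as_matrix()[:,2];T=G+.019*z
        r=seg(q,T-.3*z,tw);z=FK(r)[1].as_matrix()[:,2];b1=ok(r)
        if np.linalg.norm(FK(r)[0]-T+.3*z)>.06:continue
        T=G+.019*z;l=min(level(FK(r)[1]),key=abs);r=seg(r,T,l,v=.03)
        p,A=FK(r);b,az=ok(r);M=A.as_matrix()
        c=np.linalg.norm(p-T)*10+abs(az-.22)+max(0,40-b)*.05+max(0,b-58)*.05+abs(M[2,1])*2
        if c<best[0]:best=(c,(W,round(tw,2),round(l,2),r.round(2).tolist(),round(b,1),round(az,2),p.round(3).tolist(),round(M[2,1],3),b1))
    return best
if __name__=="__main__":
    q0=arm.observe()["joints"].tolist()
    with Pool() as P: res=P.map(trial2,[(i,q0) for i in range(int(sys.argv[1]))],chunksize=2)
    res=[r for r in res if r[1]];res.sort(key=lambda r:r[0]);print(len(res))
    for r in res[:6]:print(r)
E
OMP_NUM_THREADS=1 timeout 500 python3 s2.py 800
```

```text
755
(np.float64(0.4793303366945137), ([([0.431, 0.087, 0.444], np.float64(-0.36)), ([0.471, 0.021, 0.354], np.float64(-2.52))], 2.92, -0.0, [0.31, 0.51, -0.18, 2.11, -1.32, 0.12, 0.11], 30.9, 0.23, [0.649, -0.096, 0.071], np.float64(-0.004), (38.716912074054434, 0.21699046723240553)))
(np.float64(0.4802038442797618), ([([0.386, 0.167, 0.49], np.float64(-0.83)), ([0.464, -0.116, 0.378], np.float64(-0.09)), ([0.466, 0.113, 0.332], np.float64(-0.75)), ([0.454, 0.088, 0.45], np.float64(-1.17))], 2.88, 0.0, [0.3, 0.51, -0.17, 2.11, -1.32, 0.12, 0.1], 30.9, 0.22, [0.649, -0.096, 0.071], np.float64(-0.003), (38.118707633625505, 0.21516910762299604)))
(np.float64(0.48619249091450323), ([([0.449, 0.125, 0.38], np.float64(-1.28)), ([0.396, 0.067, 0.291], np.float64(-1.71))], 3.03, -0.0, [0.32, 0.51, -0.18, 2.11, -1.32, 0.12, 0.11], 31.0, 0.23, [0.649, -0.096, 0.071], np.float64(-0.007), (38.74118586646062, 0.21536506864563276)))
(np.float64(0.486392476038055), ([([0.361, -0.071, 0.497], np.float64(-0.83)), ([0.36, -0.121, 0.514], np.float64(-0.04)), ([0.458, -0.254, 0.584], np.float64(-0.9)), 
[... 188 characters left out ...]
7500726)))
(np.float64(0.4924244202919771), ([([0.361, -0.253, 0.514], np.float64(-0.52)), ([0.367, 0.14, 0.599], np.float64(-0.4)), ([0.404, -0.273, 0.341], np.float64(-2.22))], 3.12, -0.0, [0.42, 0.53, -0.28, 2.1, -1.32, 0.12, 0.2], 32.0, 0.29, [0.647, -0.095, 0.07], np.float64(-0.006), (33.232114313007386, 0.2781770754720255)))
(np.float64(0.49334107361067525), ([([0.384, -0.055, 0.4], np.float64(-0.15)), ([0.424, -0.062, 0.51], np.float64(-1.59)), ([0.388, -0.308, 0.566], np.float64(-0.15)), ([0.484, 0.083, 0.299], np.float64(-0.59))], 2.49, -0.0, [0.39, 0.52, -0.25, 2.11, -1.32, 0.12, 0.18], 31.7, 0.28, [0.647, -0.096, 0.07], np.float64(-0.006), (32.61253324454324, 0.2632876497198478)))
```

The feasible curve trades tilt against azimuth: about 33° tilt at azimuth 0.30 clears the lid if I grip the clock a little lower and nearer its front. I'll search for that, including the carry to the pad with the orientation kept.

```bash
cat > s3.py <<'E'
from search import *
G=np.array([.631,-.099,.075]);SH=np.array([.460-.641,.367+.097,-.004])
def trial3(a):
    seed,q0=a;rng=np.random.default_rng(seed);q=np.array(q0);W=[]
    for k in range(rng.integers(1,4)):
        t=np.array([rng.uniform(.32,.6),rng.uniform(-.4,.4),rng.uniform(.45,.88)]);tw=rng.uniform(-2.5,1.5)
        q=seg(q,t,tw);W.append((t.round(3).tolist(),round(tw,2)))
    b,az=ok(q)
    if not(28<b<66 and abs(az-.22)<.3):return 9,None
    best=(9,None)
    for tw in level(FK(q)[1]):
        if abs(tw)>2.2:continue
        z=FK(q)[1].as_matrix()[:,2];T=G+.019*z
        r=seg(q,T-.3*z,tw);z=FK(r)[1].as_matrix()[:,2];b1=ok(r)
        T=G+.019*z
        if np.linalg.norm(FK(r)[0]-T+.3*z)>.06:continue
        l=min(level(FK(r)[1]),key=abs);r=seg(r,T,l,v=.03)
        p,A=FK(r);b,az=ok(r);M=A.as_matrix();z=M[:,2]
        c=np.linalg.norm(p-T)*10+abs(az-.22)+max(0,34-b)*.06+max(0,b-58)*.05+abs(M[2,1])*2
        if c>.35:continue
        u=seg(r,p-.24*z,0);u=seg(u,p+SH*[.5,.5,0]+[-.06,0,.25],0);u=seg(u,p+SH+[0,0,.15],0);u=seg(u,p+SH,0)
        e=(FK(u)[1]*A.inv()).magnitude();pe=np.linalg.norm(FK(u)[0]-p-SH)
        c+=e*2+pe*5
        if c<best[0]:best=(c,(W,round(tw,2),round(l,2),r.round(2).tolist(),round(b,1),round(az,2),p.round(3).tolist(),round(M[2,1],3),b1,"pad",u.round(2).tolist(),round(e,3),round(pe,3)))
    return best
if __name__=="__main__":
    q0=arm.observe()["joints"].tolist()
    with Pool() as P: res=P.map(trial3,[(i,q0) for i in range(int(sys.argv[1]))],chunksize=2)
    res=[r for r in res if r[1]];res.sort(key=lambda r:r[0]);print(len(res))
    for r in res[:6]:print(r)
E
time OMP_NUM_THREADS=1 timeout 300 python3 s3.py 900
```

```text
169
(np.float64(0.43603370719401835), ([([0.506, 0.155, 0.59], 0.49), ([0.408, -0.313, 0.576], -0.4), ([0.327, 0.341, 0.777], -0.78)], 0.73, 0.01, [0.28, 0.52, -0.15, 2.12, -1.32, 0.12, 0.11], 29.8, 0.22, [0.643, -0.097, 0.061], np.float64(-0.0), (37.449596777226425, 0.21959301814840743), 'pad', [-1.29, 0.49, 0.46, 2.23, 0.51, 0.12, -2.74], 0.074, np.float64(0.003)))
(np.float64(0.4362578944293951), ([([0.371, 0.317, 0.844], -1.18), ([0.533, 0.069, 0.87], 0.9), ([0.365, -0.151, 0.564], 0.84)], -0.52, 0.0, [0.29, 0.52, -0.16, 2.12, -1.32, 0.12, 0.11], 29.9, 0.22, [0.643, -0.097, 0.062], np.float64(-0.001), (38.53698959874377, 0.22292968590510204), 'pad', [-1.28, 0.48, 0.45, 2.23, 0.52, 0.12, -2.74], 0.077, np.float64(0.003)))
(np.float64(0.4381774220040282), ([([0.41, -0.034, 0.45], 0.0)], 0.03, 0.0, [0.29, 0.52, -0.16, 2.12, -1.32, 0.12, 0.12], 29.8, 0.22, [0.643, -0.097, 0.061], np.float64(0.003), (37.33228227696251, 0.23276491612052816), 'pad', [-1.28, 0.48, 0.45, 2.23, 0.52, 0.12, -2.74], 0.076, np.float64(0.003)))
(np.float64(0.4405088785587196), ([([0.407, 0.053, 0.475], -0.06)]
[... 246 characters left out ...]
(0.44135133154544054), ([([0.347, -0.164, 0.537], 1.08), ([0.454, -0.284, 0.477], -1.95)], 0.91, -0.0, [0.29, 0.52, -0.15, 2.12, -1.32, 0.12, 0.12], 29.7, 0.22, [0.642, -0.097, 0.06], np.float64(0.006), (36.59898849406746, 0.23722221144619593), 'pad', [-1.28, 0.49, 0.45, 2.23, 0.53, 0.12, -2.74], 0.075, np.float64(0.003)))
(np.float64(0.44303833709204765), ([([0.352, -0.061, 0.818], 0.55), ([0.566, 0.036, 0.704], -1.75)], 1.25, 0.0, [0.27, 0.51, -0.14, 2.12, -1.32, 0.12, 0.1], 29.7, 0.21, [0.643, -0.097, 0.062], np.float64(0.001), (38.70065593478728, 0.21759123286765616), 'pad', [-1.29, 0.49, 0.47, 2.23, 0.51, 0.12, -2.74], 0.072, np.float64(0.002)))
real	1m48.561s
user	7m9.184s
sys	0m0.175s
```

The simplest route works in simulation: back to (0.41,-0.03,0.45), return to the pre-grasp, then go in at about 30° tilt, with pad placing at 0.07 rad error. I'll execute it.

```bash
python3 -c "
from h import *
st();rows([[.41,-.034,.45]],vmax=.04)"
```

```text
t19.55 [ 0.5109 -0.1106  0.2292] [[0.751, 0.251, 0.611], [0.213, -0.968, 0.136], [0.625, 0.028, -0.78]] F [-0.7 -0.4 -0.5] w1.001 g0.0 [-1.21 -0.44  1.32  2.39  0.63  0.26 -1.65]
[{"tx":0.0112,"ty":-0.0133,"tz":-0.0319,"twist":0}, {"tx":0.0112,"ty":-0.0133,"tz":-0.0319,"twist":0}, {"tx":0.0112,"ty":-0.0133,"tz":-0.0319,"twist":0}, {"tx":0.0112,"ty":-0.0133,"tz":-0.0319,"twist":0}, {"tx":0.0112,"ty":-0.0133,"tz":-0.0319,"twist":0}, {"tx":0.0112,"ty":-0.0133,"tz":-0.0319,"twist":0}, {"tx":0.0112,"ty":-0.0133,"tz":-0.0319,"twist":0}]
```

>>> move_arm([
  {"tx": 0.011,"ty": -0.0133,"tz": -0.032,"twist": 0},
  {"tx": 0.011,"ty": -0.0133,"tz": -0.032,"twist": 0},
  {"tx": 0.011,"ty": -0.0133,"tz": -0.032,"twist": 0},
  {"tx": 0.011,"ty": -0.0133,"tz": -0.032,"twist": 0},
  {"tx": 0.011,"ty": -0.0133,"tz": -0.032,"twist": 0},
  {"tx": 0.011,"ty": -0.0133,"tz": -0.032,"twist": 0},
  {"tx": 0.011,"ty": -0.0133,"tz": -0.032,"twist": 0},
  {"tx": 0,"ty": 0,"tz": 0,"twist": 0},
])

```text
clock: 20.35
position: [0.4201, -0.0483, 0.4295]
ee_rot: [-2.887, -0.368, -1.03]
force: [0.9, -0.5, -0.0]
width: 1.001
gripper_force: 0.0
```

```bash
cat > nxt.py <<'E'
from search import *
G=np.array([.6275,-.100,.070])
st();q=arm.observe()["joints"];p,A=pose();z=A.as_matrix()[:,2]
T=G+.019*z;l=min(level(A),key=abs);print("lvl",l,ok(q))
import sys
d=float(sys.argv[1]);v=float(sys.argv[2])
rows([T-d*z],[l],vmax=v);r=seg(np.array(q),T-d*z,l,v=v);print("sim",r.round(2),FK(r)[0].round(3),ok(r),"want",(T-d*z).round(3))
r=seg(r,G+.019*FK(r)[1].as_matrix()[:,2],0,v=.025);print("simG",r.round(2),FK(r)[0].round(3),ok(r))
E
python3 nxt.py .3 .03
```

```text
t20.35 [ 0.4201 -0.0483  0.4295] [[0.749, 0.241, 0.617], [0.204, -0.97, 0.13], [0.63, 0.029, -0.776]] F [ 0.9 -0.5 -0. ] w1.001 g0.0 [-0.11 -0.44  0.18  2.14 -0.15  0.78 -1.17]
lvl 0.04536324682247927 (39.117615322662445, 0.20807891386243557)
[{"tx":-0.0136,"ty":0.015,"tz":0.0199,"twist":0.0048}, {"tx":-0.0135,"ty":0.0151,"tz":0.0199,"twist":0.0048}, {"tx":-0.0134,"ty":0.0152,"tz":0.0199,"twist":0.0048}, {"tx":-0.0133,"ty":0.0153,"tz":0.0199,"twist":0.0048}, {"tx":-0.0132,"ty":0.0154,"tz":0.0199,"twist":0.0048}, {"tx":-0.0131,"ty":0.0155,"tz":0.0199,"twist":0.0048}]
sim [-0.46 -0.28  0.8   2.35 -0.38  0.43 -0.68] [ 0.454 -0.137  0.288] (39.11334193938402, 0.20783539012683236) want [ 0.454 -0.137  0.288]
simG [ 0.2   0.51 -0.07  2.12 -1.32  0.12  0.07] [ 0.641 -0.098  0.058] (28.624099372764967, 0.16318999641195497)
```

```bash
cat > s4.py <<'E'
from search import *
G=np.array([.6275,-.100,.070])
def tr(a):
    q,t,dp,l0=a;r=seg(np.array(q),t,0);z=FK(r)[1].as_matrix()[:,2];l=min(level(FK(r)[1]),key=abs)
    r=seg(r,G-dp*z,l,v=.03);z=FK(r)[1].as_matrix()[:,2];r=seg(r,G+.019*z,l0,v=.025);z=FK(r)[1].as_matrix()[:,2];r=seg(r,G+.019*z,min(level(FK(r)[1]),key=abs))
    p,A=FK(r);b,az=ok(r);z=A.as_matrix()[:,2]
    return -b+15*abs(az-.25)+200*np.linalg.norm(p-G-.019*z)+40*abs(A.as_matrix()[2,1]),np.round(t,2).tolist(),dp,l0,round(b,1),round(az,2),p.round(3).tolist(),r.round(2).tolist()
if __name__=="__main__":
    q=arm.observe()["joints"];rng=np.random.default_rng(1)
    with Pool() as P:R_=P.map(tr,[(q,np.array([rng.uniform(.4,.56),rng.uniform(-.45,.25),rng.uniform(.28,.55)]),rng.choice([.15,.25,.3,.4]),rng.choice([-.1,0,.1])) for _ in range(500)],chunksize=4)
    R_.sort(key=lambda x:x[0])
    for r in R_[:8]:print(r)
E
OMP_NUM_THREADS=1 timeout 200 python3 s4.py
```

```text
(np.float64(-29.779274685852208), [0.53, 0.22, 0.32], np.float64(0.15), np.float64(0.0), 31.6, 0.35, [0.637, -0.097, 0.055], [0.48, 0.56, -0.34, 2.11, -1.32, 0.12, 0.29])
(np.float64(-29.67229517438208), [0.55, 0.24, 0.29], np.float64(0.25), np.float64(0.1), 31.3, 0.34, [0.637, -0.097, 0.054], [0.46, 0.55, -0.32, 2.11, -1.32, 0.12, 0.27])
(np.float64(-29.500084012951763), [0.41, -0.0, 0.48], np.float64(0.25), np.float64(-0.1), 30.8, 0.32, [0.637, -0.097, 0.054], [0.43, 0.55, -0.29, 2.11, -1.32, 0.12, 0.25])
(np.float64(-29.43687608083869), [0.51, 0.25, 0.34], np.float64(0.25), np.float64(0.0), 30.7, 0.31, [0.637, -0.097, 0.054], [0.42, 0.55, -0.28, 2.11, -1.32, 0.12, 0.23])
(np.float64(-29.399513992314304), [0.41, 0.14, 0.54], np.float64(0.4), np.float64(0.1), 30.4, 0.3, [0.637, -0.097, 0.054], [0.4, 0.54, -0.26, 2.11, -1.32, 0.12, 0.22])
(np.float64(-29.39902883040506), [0.54, -0.26, 0.55], np.float64(0.15), np.float64(0.0), 30.4, 0.3, [0.637, -0.098, 0.054], [0.4, 0.54, -0.26, 2.11, -1.32, 0.12, 0.22])
(np.float64(-29.390037967080918), [0.53, -0.22, 0.37], np.float64(0.15), np.float64(-0.1), 30.3, 0.29, [0.637, -0.098, 0.054], [0.39, 0.54, -0.25, 2.12, -1.32, 0.12, 0.21])
(np.float64(-29.383455122150682), [0.54, 0.16, 0.33], np.float64(0.25), np.float64(0.1), 30.4, 0.3, [0.637, -0.097, 0.054], [0.4, 0.54, -0.26, 2.11, -1.32, 0.12, 0.22])
```

```bash
python3 -c "
from h import *
rows([[.41,.0,.48]],vmax=.04)"
```

```text
[{"tx":0.0171,"ty":-0.0239,"tz":-0.0196,"twist":0}, {"tx":0.0171,"ty":-0.0239,"tz":-0.0196,"twist":0}]
```

>>> move_arm([
  {"tx": 0.0171,"ty": -0.0239,"tz": -0.0196,"twist": 0},
  {"tx": 0.0171,"ty": -0.0239,"tz": -0.0196,"twist": 0},
  {"tx": 0,"ty": 0,"tz": 0,"twist": 0},
])

```text
clock: 20.65
position: [0.411, -0.0139, 0.4657]
ee_rot: [-2.889, -0.367, -1.029]
force: [0.1, -0.7, -0.9]
width: 0.999
gripper_force: 0.0
```

```bash
python3 nxt.py .269 .03
```

```text
t20.65 [ 0.411  -0.0139  0.4657] [[0.75, 0.24, 0.616], [0.204, -0.97, 0.129], [0.629, 0.029, -0.777]] F [ 0.1 -0.7 -0.9] w0.999 g0.0 [ 0.18 -0.44 -0.07  2.06 -0.3   0.88 -1.09]
lvl 0.046851914610476185 (39.026399720899846, 0.20576240826696754)
[{"tx":-0.0116,"ty":0.0138,"tz":0.02,"twist":0.0033}, {"tx":-0.0115,"ty":0.0138,"tz":0.02,"twist":0.0033}, {"tx":-0.0114,"ty":0.0139,"tz":0.02,"twist":0.0033}, {"tx":-0.0114,"ty":0.0139,"tz":0.02,"twist":0.0033}, {"tx":-0.0113,"ty":0.014,"tz":0.02,"twist":0.0033}, {"tx":-0.0112,"ty":0.0141,"tz":0.02,"twist":0.0033}, {"tx":-0.0111,"ty":0.0141,"tz":0.02,"twist":0.0033}, {"tx":-0.0111,"ty":0.0142,"tz":0.02,"twist":0.0033}, {"tx":-0.011,"ty":0.0142,"tz":0.02,"twist":0.0033}]
sim [-0.16 -0.11  0.57  2.36 -0.85  0.44 -0.23] [ 0.473 -0.132  0.264] (38.99195430690585, 0.2050274278117236) want [ 0.473 -0.132  0.264]
simG [ 0.42  0.54 -0.27  2.11 -1.32  0.12  0.15] [ 0.64  -0.099  0.058] (30.97444923412894, 0.30097564895864765)
```

Prediction is good (31° and azimuth 0.30). I'll follow it.

>>> move_arm([
  {"tx": -0.0116,"ty": 0.0138,"tz": 0.02,"twist": 0.0033},
  {"tx": -0.0115,"ty": 0.0138,"tz": 0.02,"twist": 0.0033},
  {"tx": -0.0114,"ty": 0.0139,"tz": 0.02,"twist": 0.0033},
  {"tx": -0.0114,"ty": 0.0139,"tz": 0.02,"twist": 0.0033},
  {"tx": -0.0113,"ty": 0.014,"tz": 0.02,"twist": 0.0033},
  {"tx": -0.0112,"ty": 0.0141,"tz": 0.02,"twist": 0.0033},
  {"tx": -0.0111,"ty": 0.0141,"tz": 0.02,"twist": 0.0033},
  {"tx": -0.0111,"ty": 0.0142,"tz": 0.02,"twist": 0.0033},
  {"tx": -0.011,"ty": 0.0142,"tz": 0.02,"twist": 0.0033},
  {"tx": 0,"ty": 0,"tz": 0,"twist": 0},
])

```text
clock: 21.65
position: [0.4716, -0.1319, 0.2583]
ee_rot: [-2.887, -0.301, -1.009]
force: [0.3, 0.5, 0.8]
width: 0.999
gripper_force: 0.0
```

```bash
python3 nxt.py .13 .025
```

```text
t21.65 [ 0.4716 -0.1319  0.2583] [[0.766, 0.206, 0.609], [0.161, -0.978, 0.129], [0.623, -0.0, -0.782]] F [0.3 0.5 0.8] w0.999 g0.0 [-0.19 -0.11  0.62  2.36 -0.84  0.44 -0.23]
lvl -0.0005045000443259185 (38.51914163824572, 0.20815276947382955)
[{"tx":0.0012,"ty":0.0002,"tz":0.0226,"twist":-0.0001}, {"tx":0.0012,"ty":0.0002,"tz":0.0226,"twist":-0.0001}, {"tx":0.0012,"ty":0.0002,"tz":0.0226,"twist":-0.0001}, {"tx":0.0012,"ty":0.0002,"tz":0.0226,"twist":-0.0001}, {"tx":0.0012,"ty":0.0002,"tz":0.0226,"twist":-0.0001}, {"tx":0.0012,"ty":0.0002,"tz":0.0226,"twist":-0.0001}]
sim [ 0.21  0.25  0.09  2.28 -1.32  0.31  0.15] [ 0.561 -0.114  0.16 ] (34.40619842170136, 0.2269743201086216) want [ 0.56  -0.114  0.157]
simG [ 0.41  0.54 -0.27  2.11 -1.32  0.12  0.15] [ 0.639 -0.099  0.056] (30.752573579761115, 0.29924746844006334)
```

>>> move_arm([
  {"tx": 0.0012,"ty": 0.0002,"tz": 0.0226,"twist": 0},
  {"tx": 0.0012,"ty": 0.0002,"tz": 0.0226,"twist": 0},
  {"tx": 0.0012,"ty": 0.0002,"tz": 0.0226,"twist": 0},
  {"tx": 0.0012,"ty": 0.0002,"tz": 0.0226,"twist": 0},
  {"tx": 0.0012,"ty": 0.0002,"tz": 0.0226,"twist": 0},
  {"tx": 0.0012,"ty": 0.0002,"tz": 0.0226,"twist": 0},
  {"tx": 0,"ty": 0,"tz": 0,"twist": 0},
])

```text
clock: 22.35
position: [0.5239, -0.1262, 0.1891]
ee_rot: [-2.916, -0.32, -0.975]
force: [-0.7, -1.1, -0.1]
width: 1.001
gripper_force: 0.0
```

```bash
python3 nxt.py .04 .02; python3 - <<'E'
from h import *
arm.get_image("wrist")
for d in arm.place_of("wrist","square_clock")[:1]: print(np.array(d["point"])*[640,480],d["conf"],plane("wrist",np.array(d["point"])*[640,480],.012))
r=arm.regions_of("wrist","square_clock")
if r: v,u=np.where(r[0]["region"]);print(u.min(),u.max(),v.min(),v.max())
E
```

```text
t22.35 [ 0.5239 -0.1262  0.1891] [[0.78, 0.211, 0.589], [0.179, -0.977, 0.112], [0.6, 0.018, -0.8]] F [-0.7 -1.1 -0.1] w1.001 g0.0 [ 0.32  0.15  0.04  2.34 -1.31  0.33  0.2 ]
lvl 0.030267270222435912 (36.8750646033399, 0.18826161381600057)
[{"tx":0.002,"ty":-0.0009,"tz":0.0198,"twist":0.0028}, {"tx":0.002,"ty":-0.0009,"tz":0.0198,"twist":0.0028}, {"tx":0.002,"ty":-0.0009,"tz":0.0198,"twist":0.0028}, {"tx":0.002,"ty":-0.0009,"tz":0.0198,"twist":0.0028}, {"tx":0.002,"ty":-0.0009,"tz":0.0198,"twist":0.0028}, {"tx":0.002,"ty":-0.0009,"tz":0.0198,"twist":0.0028}, {"tx":0.002,"ty":-0.0009,"tz":0.0198,"twist":0.0028}]
sim [ 0.47  0.46 -0.31  2.16 -1.32  0.12  0.14] [ 0.616 -0.103  0.089] (32.23057524017466, 0.2669969114259639) want [ 0.615 -0.102  0.087]
simG [ 0.41  0.54 -0.27  2.11 -1.32  0.12  0.14] [ 0.638 -0.098  0.056] (30.735224355722313, 0.30308465835261084)
[315.2   218.112] 0.86 [ 0.64210438 -0.09981522  0.012     ]
278 355 159 239
```

>>> move_arm([
  {"tx": 0.002,"ty": -0.0009,"tz": 0.0198,"twist": 0.0028},
  {"tx": 0.002,"ty": -0.0009,"tz": 0.0198,"twist": 0.0028},
  {"tx": 0.002,"ty": -0.0009,"tz": 0.0198,"twist": 0.0028},
  {"tx": 0.002,"ty": -0.0009,"tz": 0.0198,"twist": 0.0028},
  {"tx": 0,"ty": 0,"tz": 0,"twist": 0},
])

```text
clock: 23.0
position: [0.5628, -0.1221, 0.1464]
ee_rot: [-2.927, -0.309, -0.942]
force: [0.1, -0.6, -0.2]
width: 1.001
gripper_force: 0.0
```

```bash
python3 nxt.py .03 .02
```

```text
t23.00 [ 0.5628 -0.1221  0.1464] [[0.795, 0.205, 0.572], [0.174, -0.979, 0.109], [0.582, 0.012, -0.813]] F [ 0.1 -0.6 -0.2] w1.001 g0.0 [ 0.71  0.32 -0.5   2.26 -1.32  0.12  0.2 ]
lvl 0.02146022104267009 (35.59040414450748, 0.18862513865369615)
[{"tx":0.0022,"ty":-0.0019,"tz":0.0181,"twist":0.0027}, {"tx":0.0022,"ty":-0.0019,"tz":0.0181,"twist":0.0027}, {"tx":0.0021,"ty":-0.0019,"tz":0.0181,"twist":0.0027}, {"tx":0.0021,"ty":-0.0019,"tz":0.0181,"twist":0.0027}, {"tx":0.0021,"ty":-0.0019,"tz":0.0181,"twist":0.0027}]
sim [ 0.44  0.48 -0.29  2.15 -1.32  0.12  0.14] [ 0.622 -0.102  0.081] (31.762253501904326, 0.27016345021229043) want [ 0.621 -0.101  0.079]
simG [ 0.41  0.54 -0.26  2.11 -1.32  0.12  0.14] [ 0.638 -0.098  0.055] (30.57861221810121, 0.2987308850047168)
```

>>> move_arm([
  {"tx": 0.0022,"ty": -0.0019,"tz": 0.0181,"twist": 0.0027},
  {"tx": 0.0022,"ty": -0.0019,"tz": 0.0181,"twist": 0.0027},
  {"tx": 0.0021,"ty": -0.0019,"tz": 0.0181,"twist": 0.0027},
  {"tx": 0.0021,"ty": -0.0019,"tz": 0.0181,"twist": 0.0027},
  {"tx": 0.0021,"ty": -0.0019,"tz": 0.0181,"twist": 0.0027},
  {"tx": 0,"ty": 0,"tz": 0,"twist": 0},
])

```text
clock: 23.6
position: [0.6264, -0.1076, 0.1022]
ee_rot: [-2.924, -0.297, -0.872]
force: [-1.2, 1.3, 0.0]
width: 0.999
gripper_force: 0.0
```

```bash
python3 nxt.py 0 .02;  python3 - <<'E'
from h import *
arm.get_image("wrist")
for d in arm.place_of("wrist","square_clock")[:1]: print(np.array(d["point"])*[640,480],d["conf"],plane("wrist",np.array(d["point"])*[640,480],.012))
r=arm.regions_of("wrist","square_clock")
if r: v,u=np.where(r[0]["region"]);print(u.min(),u.max(),v.min(),v.max())
E
```

```text
t23.60 [ 0.6264 -0.1076  0.1022] [[0.82, 0.206, 0.534], [0.163, -0.978, 0.127], [0.549, -0.017, -0.836]] F [-1.2  1.3  0. ] w0.999 g0.0 [ 0.47  0.45 -0.31  2.15 -1.32  0.12  0.14]
lvl -0.030802268135649274 (33.30919642711256, 0.23345724497988185)
[{"tx":-0.0052,"ty":-0.0022,"tz":0.0158,"twist":-0.0065}, {"tx":-0.0051,"ty":-0.0023,"tz":0.0158,"twist":-0.0065}, {"tx":-0.0051,"ty":-0.0023,"tz":0.0158,"twist":-0.0065}]
sim [ 0.4   0.54 -0.26  2.11 -1.32  0.12  0.17] [ 0.639 -0.099  0.056] (30.639683494762732, 0.2941121880224555) want [ 0.638 -0.098  0.054]
simG [ 0.4   0.54 -0.26  2.11 -1.32  0.12  0.17] [ 0.637 -0.097  0.054] (30.425424631606884, 0.29949072395013027)
[312.704 297.792] 0.57 [ 0.63830036 -0.09788133  0.012     ]
247 374 232 307
```

>>> move_arm([
  {"tx": -0.0052,"ty": -0.0022,"tz": 0.0158,"twist": -0.0065},
  {"tx": -0.0051,"ty": -0.0023,"tz": 0.0158,"twist": -0.0065},
  {"tx": -0.0051,"ty": -0.0023,"tz": 0.0158,"twist": -0.0065},
  {"tx": 0,"ty": 0,"tz": 0,"twist": 0},
])

```text
clock: 24.15
position: [0.6431, -0.1059, 0.0685]
ee_rot: [-2.924, -0.345, -0.825]
force: [-0.3, -0.5, -0.9]
width: 1.004
gripper_force: 0.0
```

```bash
python3 nxt.py 0 .02;python3 - <<'E'
from h import *
im=arm.get_image("wrist");cv2.imwrite("pics/w6.png",im[:,:,::-1])
E
```

```text
t24.15 [ 0.6431 -0.1059  0.0685] [[0.829, 0.238, 0.506], [0.193, -0.971, 0.14], [0.525, -0.019, -0.851]] F [-0.3 -0.5 -0.9] w1.004 g0.0 [ 0.43  0.53 -0.28  2.11 -1.32  0.12  0.18]
lvl -0.03621151601496101 (31.668192052280403, 0.2708550701509146)
[{"tx":-0.0111,"ty":-0.0095,"tz":0.0106,"twist":-0.0231}]
sim [ 0.4   0.54 -0.26  2.11 -1.32  0.12  0.2 ] [ 0.638 -0.098  0.056] (30.63150959373211, 0.29579942766510325) want [ 0.637 -0.097  0.054]
simG [ 0.4   0.54 -0.26  2.11 -1.32  0.12  0.2 ] [ 0.637 -0.097  0.054] (30.43898052862604, 0.3006540917676239)
```

View pics/w6.png

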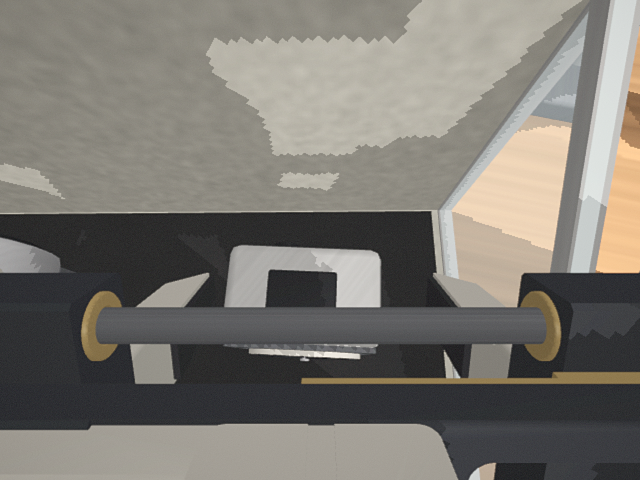

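The clock sits between the fingers at px (225–380), about 9 mm off centre. I'll correct that, go slightly deeper, then close.

>>> move_arm([
  {"tx": -0.004,"ty": -0.005,"tz": 0.005,"twist": -0.01},
  {"tx": -0.004,"ty": -0.004,"tz": 0.005,"twist": -0.01},
  {"tx": 0,"ty": 0,"tz": 0,"twist": 0},
])

```text
clock: 24.5
position: [0.6414, -0.0994, 0.0632]
ee_rot: [-2.925, -0.396, -0.814]
force: [-0.2, -0.5, 0.8]
width: 1.002
gripper_force: 0.0
```

>>> move_arm([
  {"tx": 0,"ty": 0,"tz": 0,"twist": 0},
  {"tx": 0,"ty": 0,"tz": 0,"twist": 0},
  {"tx": 0,"ty": 0,"tz": 0,"twist": 0},
  {"tx": 0,"ty": 0,"tz": 0,"twist": 0},
  {"tx": 0,"ty": 0,"tz": 0,"twist": 0},
  {"tx": 0,"ty": 0,"tz": 0,"twist": 0},
], gripper=1, squeeze=35)

```text
clock: 25.1
position: [0.6417, -0.0999, 0.0636]
ee_rot: [-2.925, -0.394, -0.815]
force: [-0.7, 0.2, 2.7]
width: 0.665
gripper_force: 34.6
```

```bash
cat > car.py <<'E'
from search import *
st();q=arm.observe()["joints"];p,A=pose();z=A.as_matrix()[:,2]
SH=np.array([.460-.640,.367+.098,-.003])
for via in ([p-.10*z+[0,0,.03],p-.25*z+[0,0,.03],p+SH*[.4,.4,0]+[-.1,0,.27],p+SH*[1,1,0]+[0,0,.12],p+SH+[0,0,.004]],):
    u=np.array(q)
    for t in via:
        u=seg(u,t,0);print(np.round(t,3),FK(u)[0].round(3),u.round(2),"rot",(FK(u)[1]*A.inv()).as_rotvec().round(3))
E
python3 car.py
```

```text
t25.10 [ 0.6417 -0.0999  0.0636] [[0.826, 0.267, 0.497], [0.224, -0.964, 0.144], [0.518, -0.008, -0.855]] F [-0.7  0.2  2.7] w0.665 g34.6 [ 0.42  0.53 -0.27  2.11 -1.32  0.12  0.2 ]
[ 0.592 -0.114  0.179] [ 0.592 -0.114  0.179] [ 0.14  0.26  0.16  2.14 -0.91  0.41 -0.24] rot [-0.001 -0.002  0.002]
[ 0.517 -0.136  0.307] [ 0.517 -0.136  0.307] [ 0.08 -0.01  0.3   2.09 -0.52  0.69 -0.58] rot [-0.001 -0.003  0.002]
[0.47  0.086 0.334] [0.47  0.086 0.334] [-0.03 -0.18 -0.22  2.16 -0.09  0.61 -1.51] rot [-0.001 -0.003  0.002]
[0.462 0.365 0.184] [0.464 0.363 0.187] [-0.62  0.24 -0.32  2.11  0.69  0.48 -2.74] rot [0.017 0.08  0.057]
[0.462 0.365 0.065] [0.463 0.366 0.068] [-1.09  0.43  0.27  2.23  0.64  0.12 -2.74] rot [0.004 0.116 0.062]
```

Gripped at 61 mm opening. I'll lift out along the axis.

```bash
python3 -c "
from h import *
p,A=pose();z=A.as_matrix()[:,2]
rows([p+[0,0,.03],p-.10*z+[0,0,.03],p-.25*z+[0,0,.03]],vmax=.03)"
```

```text
[{"tx":0.0155,"ty":-0.0002,"tz":-0.0257,"twist":0}, {"tx":0,"ty":0,"tz":-0.025,"twist":0}, {"tx":0,"ty":0,"tz":-0.025,"twist":0}, {"tx":0,"ty":0,"tz":-0.025,"twist":0}, {"tx":0,"ty":0,"tz":-0.025,"twist":0}, {"tx":0,"ty":0,"tz":-0.025,"twist":0}, {"tx":0,"ty":0,"tz":-0.025,"twist":0}, {"tx":0,"ty":0,"tz":-0.025,"twist":0}, {"tx":0,"ty":0,"tz":-0.025,"twist":0}, {"tx":0,"ty":0,"tz":-0.025,"twist":0}, {"tx":0,"ty":0,"tz":-0.025,"twist":0}]
```

>>> move_arm([
  {"tx": 0,"ty": 0,"tz": -0.01,"twist": 0},
  {"tx": 0,"ty": 0,"tz": -0.018,"twist": 0},
  {"tx": 0,"ty": 0,"tz": -0.022,"twist": 0},
  {"tx": 0,"ty": 0,"tz": -0.025,"twist": 0},
])

```text
clock: 25.5
position: [0.6032, -0.1108, 0.1273]
ee_rot: [-2.926, -0.393, -0.811]
force: [0.3, 0.3, -2.0]
width: 0.662
gripper_force: 34.5
```

>>> move_arm([
  {"tx": 0,"ty": 0,"tz": -0.025,"twist": 0},
  {"tx": 0,"ty": 0,"tz": -0.025,"twist": 0},
  {"tx": 0,"ty": 0,"tz": -0.025,"twist": 0},
  {"tx": 0,"ty": 0,"tz": -0.025,"twist": 0},
  {"tx": 0,"ty": 0,"tz": -0.025,"twist": 0},
  {"tx": 0,"ty": 0,"tz": -0.025,"twist": 0},
  {"tx": 0,"ty": 0,"tz": -0.025,"twist": 0},
  {"tx": 0,"ty": 0,"tz": 0,"twist": 0},
])

```text
clock: 26.3
position: [0.5171, -0.1373, 0.2799]
ee_rot: [-2.926, -0.392, -0.82]
force: [1.0, -0.7, -3.6]
width: 0.663
gripper_force: 34.5
```

```bash
cat > s5.py <<'E'
from search import *
A0=R.from_rotvec([-2.925,-.394,-.815]);P0=np.array([.6417,-.0999,.0636])
def tr(a):
    q,v,off,tw=a;SH=np.array([.460-.640+off[0],.367+.098+off[1],-.003]);u=np.array(q);mx=0
    for k,t in enumerate([*v,P0+SH+[0,0,.10],P0+SH+[0,0,.004]]):
        u=seg(u,t,tw[k]);e=(FK(u)[1]*A0.inv()).as_rotvec();mx=max(mx,np.hypot(*e[:2]))
    return np.hypot(*e[:2])+.1*mx+np.hypot(*off)+5*np.linalg.norm(FK(u)[0]-P0-SH-[0,0,.004]),[np.round(x,3).tolist() for x in v],off.round(3).tolist(),np.round(tw,2).tolist(),e.round(3).tolist(),round(mx,3),u.round(2).tolist(),FK(u)[0].round(3).tolist()
if __name__=="__main__":
    st();q=arm.observe()["joints"];rng=np.random.default_rng(2);J=[]
    for i in range(360):
        n=rng.integers(1,3);v=[np.array([rng.uniform(.38,.56),rng.uniform(-.1,.38),rng.uniform(.28,.5)]) for _ in range(n)];v[0][0]=min(v[0][0],.49)
        off=rng.uniform(-.012,.012,2);tw=np.r_[rng.uniform(-.15,.15,n)*(rng.random()<.6),rng.uniform(-.1,.1)*(rng.random()<.5),0]
        J.append((q,v,off,tw))
    with Pool() as P:r=P.map(tr,J,chunksize=4)
    r.sort(key=lambda x:x[0])
    for x in r[:5]:print(x)
E
OMP_NUM_THREADS=1 timeout 150 python3 s5.py
```

```text
t26.30 [ 0.5171 -0.1373  0.2799] [[0.824, 0.265, 0.501], [0.224, -0.964, 0.143], [0.52, -0.006, -0.854]] F [ 1.  -0.7 -3.6] w0.663 g34.5 [ 0.12  0.02  0.27  2.13 -0.59  0.63 -0.5 ]
(np.float64(0.12093011898791511), [[0.49, 0.23, 0.425]], [0.007, 0.004], [-0.1, 0.0, 0.0], [-0.057, 0.076, 0.129], np.float64(0.095), [-1.17, 0.46, 0.34, 2.22, 0.7, 0.12, -2.74], [0.469, 0.37, 0.066])
(np.float64(0.12179674890554361), [[0.49, 0.284, 0.491]], [0.01, 0.011], [-0.03, -0.07, 0.0], [-0.058, 0.069, 0.127], np.float64(0.09), [-1.19, 0.46, 0.36, 2.21, 0.69, 0.12, -2.74], [0.472, 0.377, 0.066])
(np.float64(0.12183301029144059), [[0.49, 0.218, 0.316]], [0.01, 0.008], [-0.11, 0.01, 0.0], [-0.057, 0.07, 0.123], np.float64(0.091), [-1.18, 0.46, 0.36, 2.21, 0.69, 0.12, -2.74], [0.473, 0.374, 0.066])
(np.float64(0.12229816592311718), [[0.49, 0.341, 0.28]], [0.006, 0.011], [0.0, -0.0, 0.0], [-0.017, 0.08, 0.028], np.float64(0.081), [-1.25, 0.47, 0.42, 2.21, 0.57, 0.12, -2.74], [0.469, 0.378, 0.068])
(np.float64(0.12230304247374303), [[0.466, 0.296, 0.386]], [0.012, 0.01], [-0.09, 0.04, 0.0], [-0.027, 0.088, 0.091], np.float64(0.092), [-1.14, 0.46, 0.32, 2.21, 0.66, 0.12, -2.74], [0.474, 0.375, 0.066])
```

The lift is clean, with 3.6 N of weight on the wrist. The simulated via point would graze the lid's front corner, so I'll route nearer the robot.

```bash
cat > s6.py <<'E'
from s5 import *
q=arm.observe()["joints"]
for v in ([[.43,-.05,.32],[.42,.16,.32],[.47,.34,.26]],[[.43,-.05,.36],[.43,.2,.36]],[[.43,-.05,.32],[.41,.2,.32],[.44,.40,.28]]):
    for tw in(0,-.05):
        print(tr((q,np.array(v),np.array([.006,.008]),[tw]*len(v)+[0,0])))
rows(np.array([[.43,-.05,.32],[.42,.16,.32],[.47,.34,.26]]),vmax=.035)
E
python3 s6.py
```

```text
(np.float64(0.17692795040678702), [[0.43, -0.05, 0.32], [0.42, 0.16, 0.32], [0.47, 0.34, 0.26]], [0.006, 0.008], [0, 0, 0, 0, 0], [0.037, 0.142, 0.109], np.float64(0.146), [-0.9, 0.43, 0.08, 2.2, 0.71, 0.12, -2.74], [0.468, 0.373, 0.066])
(np.float64(0.1434491141032152), [[0.43, -0.05, 0.32], [0.42, 0.16, 0.32], [0.47, 0.34, 0.26]], [0.006, 0.008], [-0.05, -0.05, -0.05, 0.0, 0.0], [-0.052, 0.102, 0.213], np.float64(0.114), [-0.95, 0.44, 0.1, 2.2, 0.82, 0.16, -2.74], [0.469, 0.373, 0.066])
(np.float64(0.17842023288409214), [[0.43, -0.05, 0.36], [0.43, 0.2, 0.36]], [0.006, 0.008], [0, 0, 0, 0], [0.033, 0.146, 0.104], np.float64(0.15), [-0.89, 0.43, 0.06, 2.2, 0.7, 0.13, -2.74], [0.468, 0.373, 0.065])
(np.float64(0.15181257721105054), [[0.43, -0.05, 0.36], [0.43, 0.2, 0.36]], [0.006, 0.008], [-0.05, -0.05, 0.0, 0.0], [-0.026, 0.12, 0.175], np.float64(0.123), [-0.91, 0.44, 0.07, 2.19, 0.78, 0.16, -2.74], [0.469, 0.373, 0.066])
(np.float64(0.1693742271436437), [[0.43, -0.05, 0.32], [0.41, 0.2, 0.32], [0.44, 0.4, 0.28]], [0.006, 0.008], [0, 0, 0, 0, 0], [0.02, 0.12, 0.092], np.float64(0.12
[... 481 characters left out ...]
0}, {"tx":-0.0079,"ty":-0.0269,"tz":-0.0164,"twist":0}, {"tx":0.0055,"ty":-0.0293,"tz":0.0036,"twist":0}, {"tx":0.0055,"ty":-0.0293,"tz":0.0036,"twist":0}, {"tx":0.0055,"ty":-0.0293,"tz":0.0036,"twist":0}, {"tx":0.0055,"ty":-0.0293,"tz":0.0036,"twist":0}, {"tx":0.0055,"ty":-0.0293,"tz":0.0036,"twist":0}, {"tx":0.0055,"ty":-0.0293,"tz":0.0036,"twist":0}, {"tx":0.0055,"ty":-0.0293,"tz":0.0036,"twist":0}, {"tx":0.0084,"ty":-0.0267,"tz":0.017,"twist":0}]
[{"tx":0.0084,"ty":-0.0267,"tz":0.017,"twist":0}, {"tx":0.0084,"ty":-0.0267,"tz":0.017,"twist":0}, {"tx":0.0084,"ty":-0.0267,"tz":0.017,"twist":0}, {"tx":0.0084,"ty":-0.0267,"tz":0.017,"twist":0}, {"tx":0.0084,"ty":-0.0267,"tz":0.017,"twist":0}]
```

>>> move_arm([
  {"tx": -0.0079,"ty": -0.0269,"tz": -0.0164,"twist": -0.008},
  {"tx": -0.0079,"ty": -0.0269,"tz": -0.0164,"twist": -0.008},
  {"tx": -0.0079,"ty": -0.0269,"tz": -0.0164,"twist": -0.008},
  {"tx": -0.0079,"ty": -0.0269,"tz": -0.0164,"twist": -0.008},
  {"tx": 0,"ty": 0,"tz": 0,"twist": 0},
])

```text
clock: 26.8
position: [0.4261, -0.0471, 0.3163]
ee_rot: [-2.925, -0.475, -0.819]
force: [0.1, -0.1, -2.4]
width: 0.662
gripper_force: 34.5
```

```bash
python3 -c "
from h import *
st();rows([[.41,.2,.32],[.44,.40,.28]],[-.05,-.05],vmax=.035)"
```

```text
t26.80 [ 0.4261 -0.0471  0.3163] [[0.811, 0.312, 0.496], [0.276, -0.95, 0.146], [0.517, 0.018, -0.856]] F [ 0.1 -0.1 -2.4] w0.662 g34.5 [ 0.08 -0.25  0.09  2.25 -0.34  0.67 -0.86]
[{"tx":0.0071,"ty":-0.03,"tz":0.0031,"twist":-0.004}, {"tx":0.0073,"ty":-0.0299,"tz":0.0031,"twist":-0.004}, {"tx":0.0075,"ty":-0.0299,"tz":0.0031,"twist":-0.004}, {"tx":0.0077,"ty":-0.0298,"tz":0.0031,"twist":-0.004}, {"tx":0.0079,"ty":-0.0298,"tz":0.0031,"twist":-0.004}, {"tx":0.0081,"ty":-0.0297,"tz":0.0031,"twist":-0.004}, {"tx":0.0082,"ty":-0.0297,"tz":0.0031,"twist":-0.004}, {"tx":0.0084,"ty":-0.0296,"tz":0.0031,"twist":-0.004}, {"tx":0.0113,"ty":-0.0297,"tz":0.0131,"twist":-0.0053}, {"tx":0.0116,"ty":-0.0296,"tz":0.0131,"twist":-0.0053}, {"tx":0.0118,"ty":-0.0295,"tz":0.0131,"twist":-0.0053}, {"tx":0.012,"ty":-0.0294,"tz":0.0131,"twist":-0.0053}]
[{"tx":0.0123,"ty":-0.0293,"tz":0.0131,"twist":-0.0053}, {"tx":0.0125,"ty":-0.0292,"tz":0.0131,"twist":-0.0053}]
```

>>> move_arm([
  {"tx": 0.0071,"ty": -0.03,"tz": 0.0031,"twist": -0.004},
  {"tx": 0.0073,"ty": -0.03,"tz": 0.0031,"twist": -0.004},
  {"tx": 0.0075,"ty": -0.03,"tz": 0.0031,"twist": -0.004},
  {"tx": 0.0077,"ty": -0.03,"tz": 0.0031,"twist": -0.004},
  {"tx": 0.0079,"ty": -0.03,"tz": 0.0031,"twist": -0.004},
  {"tx": 0.0081,"ty": -0.03,"tz": 0.0031,"twist": -0.004},
  {"tx": 0.0082,"ty": -0.03,"tz": 0.0031,"twist": -0.004},
  {"tx": 0.0084,"ty": -0.03,"tz": 0.0031,"twist": -0.004},
  {"tx": 0.0113,"ty": -0.03,"tz": 0.0131,"twist": -0.005},
  {"tx": 0.0116,"ty": -0.03,"tz": 0.0131,"twist": -0.005},
  {"tx": 0.0118,"ty": -0.03,"tz": 0.0131,"twist": -0.005},
  {"tx": 0,"ty": 0,"tz": 0,"twist": 0},
])

```text
clock: 28.0
position: [0.425, 0.2921, 0.299]
ee_rot: [-2.927, -0.584, -0.813]
force: [-0.2, -0.2, -2.8]
width: 0.662
gripper_force: 34.5
```

```bash
cat > s7.py <<'E'
from s5 import *
st();q=arm.observe()["joints"];p,A=pose();print("tilt now",(A*A0.inv()).as_rotvec().round(3))
T=P0+[.460-.640+.006,.367+.098+.008,-.003]
for v in ([],[[.44,.40,.28]],[[.46,.42,.22]],[[.45,.43,.33]]):
    print(tr((q,np.array(v),np.array([.006,.008]),[0]*(len(v)+2))))
rows([T+[0,0,.10]],vmax=.03);rows([[.44,.40,.28],T+[0,0,.10]],vmax=.03)
E
python3 s7.py
```

```text
t28.00 [0.425  0.2921 0.299 ] [[0.791, 0.37, 0.488], [0.344, -0.928, 0.145], [0.506, 0.053, -0.861]] F [-0.2 -0.2 -2.8] w0.662 g34.5 [ 0.35  0.01 -1.22  2.08  0.5   0.65 -2.38]
tilt now [-0.062 -0.007  0.109]
(np.float64(0.1571449116451788), [], [0.006, 0.008], [0, 0], [-0.046, 0.119, 0.189], np.float64(0.127), [-0.89, 0.44, 0.04, 2.18, 0.8, 0.19, -2.74], [0.469, 0.373, 0.066])
(np.float64(0.12715806620298167), [[0.44, 0.4, 0.28]], [0.006, 0.008], [0, 0, 0], [-0.056, 0.078, 0.165], np.float64(0.096), [-1.12, 0.45, 0.29, 2.22, 0.74, 0.12, -2.74], [0.468, 0.374, 0.067])
(np.float64(0.137870209739874), [[0.46, 0.42, 0.22]], [0.006, 0.008], [0, 0, 0], [-0.038, 0.105, 0.197], np.float64(0.111), [-0.96, 0.44, 0.12, 2.2, 0.8, 0.14, -2.74], [0.468, 0.373, 0.065])
(np.float64(0.13195486711771845), [[0.45, 0.43, 0.33]], [0.006, 0.008], [0, 0, 0], [-0.077, 0.056, 0.135], np.float64(0.095), [-1.24, 0.47, 0.41, 2.22, 0.69, 0.12, -2.74], [0.469, 0.374, 0.068])
[{"tx":-0.0014,"ty":-0.0111,"tz":0.0253,"twist":0}, {"tx":-0.0014,"ty":-0.0111,"tz":0.0253,"twist":0}, {"tx":-0.0014,"ty":-0.0111,"tz":0.0253,"twist":0}, {"tx":-0.0014,"ty":-0.0111,"tz":0.0253,"twist":0}, {"tx":-0.0014,"ty":-0.0111,"tz":0.0253,"twist":0}, {"tx":-0.0014,"ty":-0.0111,"tz":0.0253,"twist":0}]
[{"tx":0.0099,"ty":-0.0239,"tz":0.0098,"twist":0}, {"tx":0.0099,"ty":-0.0239,"tz":0.0098,"twist":0}, {"tx":0.0099,"ty":-0.0239,"tz":0.0098,"twist":0}, {"tx":0.0099,"ty":-0.0239,"tz":0.0098,"twist":0}, {"tx":-0.0096,"ty":0.0058,"tz":0.0225,"twist":0}, {"tx":-0.0096,"ty":0.0058,"tz":0.0225,"twist":0}, {"tx":-0.0096,"ty":0.0058,"tz":0.0225,"twist":0}, {"tx":-0.0096,"ty":0.0058,"tz":0.0225,"twist":0}, {"tx":-0.0096,"ty":0.0058,"tz":0.0225,"twist":0}]
```

>>> move_arm([
  {"tx": 0.0099,"ty": -0.0239,"tz": 0.0098,"twist": 0},
  {"tx": 0.0099,"ty": -0.0239,"tz": 0.0098,"twist": 0},
  {"tx": 0.0099,"ty": -0.0239,"tz": 0.0098,"twist": 0},
  {"tx": 0.0099,"ty": -0.0239,"tz": 0.0098,"twist": 0},
  {"tx": -0.0096,"ty": 0.0058,"tz": 0.0225,"twist": 0},
  {"tx": -0.0096,"ty": 0.0058,"tz": 0.0225,"twist": 0},
  {"tx": -0.0096,"ty": 0.0058,"tz": 0.0225,"twist": 0},
  {"tx": -0.0096,"ty": 0.0058,"tz": 0.0225,"twist": 0},
  {"tx": -0.0096,"ty": 0.0058,"tz": 0.0225,"twist": 0},
  {"tx": 0,"ty": 0,"tz": 0,"twist": 0},
])

```text
clock: 29.0
position: [0.455, 0.348, 0.1982]
ee_rot: [-2.945, -0.589, -0.8]
force: [-0.5, -0.3, -2.8]
width: 0.663
gripper_force: 34.5
```

```bash
cat > s8.py <<'E'
from s5 import *
st();q=arm.observe()["joints"];p,A=pose();D_=A*A0.inv();print("rot",D_.as_rotvec().round(3))
# clock base centre relative to TCP at grasp
c0=np.array([.640,-.098,.012])-P0
c=p+D_.apply(c0);print("clock base",c.round(4))
T=p+np.array([.461,.368,.022])-c
rows([T],vmax=.02);u=seg(np.array(q),T,0,v=.02);E=FK(u)[1]*A0.inv();print("sim",u.round(2),E.as_rotvec().round(3),(FK(u)[0]+E.apply(c0)).round(3))
E
python3 s8.py
```

```text
t29.00 [0.455  0.348  0.1982] [[0.796, 0.368, 0.481], [0.35, -0.928, 0.129], [0.494, 0.066, -0.867]] F [-0.5 -0.3 -2.8] w0.663 g34.5 [-0.99  0.18  0.04  2.17  0.73  0.48 -2.74]
rot [-0.078  0.002  0.107]
clock base [0.4533 0.3457 0.1466]
[{"tx":-0.0068,"ty":-0.0037,"tz":0.0164,"twist":0}, {"tx":-0.0068,"ty":-0.0037,"tz":0.0164,"twist":0}, {"tx":-0.0068,"ty":-0.0037,"tz":0.0164,"twist":0}, {"tx":-0.0068,"ty":-0.0037,"tz":0.0164,"twist":0}, {"tx":-0.0068,"ty":-0.0037,"tz":0.0164,"twist":0}, {"tx":-0.0068,"ty":-0.0037,"tz":0.0164,"twist":0}, {"tx":-0.0068,"ty":-0.0037,"tz":0.0164,"twist":0}]
sim [-1.38  0.47  0.54  2.24  0.65  0.12 -2.74] [-0.094  0.026  0.107] [0.46  0.368 0.025]
```

>>> move_arm([
  {"tx": -0.0068,"ty": -0.0037,"tz": 0.0164,"twist": 0},
  {"tx": -0.0068,"ty": -0.0037,"tz": 0.0164,"twist": 0},
  {"tx": -0.0068,"ty": -0.0037,"tz": 0.0164,"twist": 0},
  {"tx": -0.0068,"ty": -0.0037,"tz": 0.0164,"twist": 0},
  {"tx": -0.0068,"ty": -0.0037,"tz": 0.0164,"twist": 0},
  {"tx": -0.0068,"ty": -0.0037,"tz": 0.0164,"twist": 0},
  {"tx": -0.0068,"ty": -0.0037,"tz": 0.0164,"twist": 0},
  {"tx": 0,"ty": 0,"tz": 0,"twist": 0},
])

```text
clock: 29.8
position: [0.4653, 0.3776, 0.0868]
ee_rot: [-2.954, -0.589, -0.782]
force: [0.1, -0.3, -2.7]
width: 0.658
gripper_force: 34.5
```

```bash
sed -i 's/.461,.368,.022/.461,.368,.009/' s8.py; python3 s8.py
```

```text
t29.80 [0.4653 0.3776 0.0868] [[0.802, 0.367, 0.471], [0.352, -0.928, 0.123], [0.483, 0.067, -0.873]] F [ 0.1 -0.3 -2.7] w0.658 g34.5 [-1.4   0.46  0.56  2.24  0.64  0.12 -2.74]
rot [-0.083  0.014  0.105]
clock base [0.4629 0.375  0.0353]
[{"tx":-0.0083,"ty":0.002,"tz":0.0106,"twist":0}, {"tx":-0.0083,"ty":0.002,"tz":0.0106,"twist":0}]
sim [-1.36  0.5   0.52  2.23  0.64  0.12 -2.74] [-0.106  0.04   0.101] [0.46  0.368 0.011]
```

>>> move_arm([
  {"tx": -0.0083,"ty": 0.002,"tz": 0.0106,"twist": 0},
  {"tx": -0.006,"ty": 0.001,"tz": 0.008,"twist": 0},
  {"tx": 0,"ty": 0,"tz": 0,"twist": 0},
])

```text
clock: 30.1
position: [0.4655, 0.3749, 0.0749]
ee_rot: [-2.971, -0.587, -0.763]
force: [-0.1, -0.5, -2.0]
width: 0.661
gripper_force: 34.5
```

```bash
sed -i 's/.461,.368,.009/.461,.368,.006/' s8.py; python3 s8.py
```

```text
t30.10 [0.4655 0.3749 0.0749] [[0.81, 0.362, 0.461], [0.353, -0.929, 0.109], [0.468, 0.074, -0.881]] F [-0.1 -0.5 -2. ] w0.661 g34.5 [-1.37  0.49  0.54  2.23  0.64  0.12 -2.74]
rot [-0.095  0.027  0.1  ]
clock base [0.4625 0.3716 0.0234]
[{"tx":-0.0106,"ty":0.0015,"tz":0.0143,"twist":0}]
sim [-1.35  0.51  0.51  2.23  0.63  0.12 -2.74] [-0.108  0.041  0.098] [0.461 0.369 0.008]
```

>>> move_arm([
  {"tx": -0.006,"ty": 0.001,"tz": 0.009,"twist": 0},
  {"tx": -0.004,"ty": 0.001,"tz": 0.007,"twist": 0},
  {"tx": 0,"ty": 0,"tz": 0,"twist": 0},
])

```text
clock: 30.4
position: [0.4668, 0.3751, 0.0637]
ee_rot: [-2.984, -0.589, -0.746]
force: [-0.6, 0.2, -2.7]
width: 0.657
gripper_force: 34.5
```

```bash
sed -i 's/.461,.368,.006/.461,.368,.004/' s8.py; python3 s8.py
```

```text
t30.40 [0.4668 0.3751 0.0637] [[0.816, 0.361, 0.452], [0.356, -0.929, 0.099], [0.456, 0.08, -0.886]] F [-0.6  0.2 -2.7] w0.657 g34.5 [-1.35  0.51  0.51  2.22  0.64  0.12 -2.74]
rot [-0.106  0.038  0.098]
clock base [0.4632 0.3713 0.0123]
[{"tx":-0.0068,"ty":0.0016,"tz":0.006,"twist":0}]
sim [-1.35  0.51  0.51  2.23  0.63  0.12 -2.74] [-0.112  0.044  0.098] [0.461 0.368 0.005]
```

>>> move_arm([
  {"tx": -0.002,"ty": 0,"tz": 0.003,"twist": 0},
  {"tx": 0,"ty": 0,"tz": 0,"twist": 0},
], squeeze=15)

```text
clock: 30.6
position: [0.4667, 0.3754, 0.0618]
ee_rot: [-2.986, -0.589, -0.743]
force: [-0.4, 0.2, -2.8]
width: 0.663
gripper_force: 14.8
```

>>> move_arm([
  {"tx": -0.002,"ty": 0,"tz": 0.003,"twist": 0},
  {"tx": 0,"ty": 0,"tz": 0,"twist": 0},
])

```text
clock: 30.8
position: [0.4669, 0.3757, 0.0598]
ee_rot: [-2.989, -0.589, -0.741]
force: [0.7, -0.0, -1.2]
width: 0.669
gripper_force: 14.8
```

>>> move_arm([
  {"tx": -0.002,"ty": 0,"tz": 0.003,"twist": 0},
  {"tx": 0,"ty": 0,"tz": 0,"twist": 0},
], squeeze=8)

```text
clock: 31.0
position: [0.468, 0.3744, 0.0582]
ee_rot: [-2.993, -0.585, -0.739]
force: [1.0, -4.4, 4.7]
width: 0.661
gripper_force: 7.9
```

>>> move_arm([
  {"tx": -0.002,"ty": 0,"tz": 0.003,"twist": 0},
  {"tx": 0,"ty": 0,"tz": 0,"twist": 0},
])

```text
clock: 31.2
position: [0.4682, 0.3749, 0.0563]
ee_rot: [-2.995, -0.585, -0.736]
force: [0.2, -4.7, 8.3]
width: 0.654
gripper_force: 8.0
```

```bash
python3 s8.py
```

```text
t31.20 [0.4682 0.3749 0.0563] [[0.82, 0.356, 0.447], [0.355, -0.931, 0.09], [0.448, 0.085, -0.89]] F [ 0.2 -4.7  8.3] w0.654 g8.0 [-1.34  0.52  0.5   2.22  0.63  0.12 -2.74]
rot [-0.113  0.045  0.093]
clock base [0.4642 0.3708 0.0049]
[{"tx":-0.0041,"ty":0.0013,"tz":-0.0009,"twist":0}]
sim [-1.35  0.52  0.51  2.22  0.63  0.12 -2.74] [-0.114  0.045  0.094] [0.461 0.368 0.004]
```

The clock rests on the pad, and the weight now bears upward. I'll release slowly and then back off along the tool axis.

>>> move_arm([
  {"tx": 0,"ty": 0,"tz": 0,"twist": 0},
  {"tx": 0,"ty": 0,"tz": 0,"twist": 0},
  {"tx": 0,"ty": 0,"tz": 0,"twist": 0},
], gripper=-0.45)

```text
clock: 31.5
position: [0.4668, 0.3763, 0.0555]
ee_rot: [-2.993, -0.589, -0.734]
force: [1.2, -0.8, 0.3]
width: 0.721
gripper_force: 0.4
```

>>> move_arm([
  {"tx": 0,"ty": 0,"tz": 0,"twist": 0},
  {"tx": 0,"ty": 0,"tz": 0,"twist": 0},
  {"tx": 0,"ty": 0,"tz": 0,"twist": 0},
  {"tx": 0,"ty": 0,"tz": 0,"twist": 0},
], gripper=-1)

```text
clock: 31.9
position: [0.4668, 0.3764, 0.0555]
ee_rot: [-2.993, -0.589, -0.734]
force: [-0.4, 0.3, -0.2]
width: 0.985
gripper_force: 0.0
```

```bash
python3 - <<'E'
from h import *
st()
arm.get_image("top");arm.get_image("scene");arm.get_image("wrist")
for n in("top","wrist","scene"):
  for d in arm.place_of(n,"square_clock")[:1]: print(n,np.array(d["point"])*[640,480],d["conf"],plane(n,np.array(d["point"])*[640,480],.006))
E
```

```text
t31.90 [0.4668 0.3764 0.0555] [[0.82, 0.359, 0.446], [0.357, -0.929, 0.092], [0.447, 0.084, -0.89]] F [-0.4  0.3 -0.2] w0.985 g0.0 [-1.34  0.53  0.5   2.22  0.63  0.12 -2.74]
top [171.328 283.824] 0.81 [0.46658469 0.36305492 0.006     ]
wrist [321.088 310.608] 0.57 [0.46342108 0.37089343 0.006     ]
scene [399.488 405.216] 0.7 [0.46501653 0.36404186 0.006     ]
```

>>> move_arm([
  {"tx": 0,"ty": 0,"tz": -0.01,"twist": 0},
  {"tx": 0,"ty": 0,"tz": -0.015,"twist": 0},
  {"tx": 0,"ty": 0,"tz": -0.02,"twist": 0},
  {"tx": 0,"ty": 0,"tz": -0.025,"twist": 0},
  {"tx": 0,"ty": 0,"tz": -0.025,"twist": 0},
  {"tx": 0,"ty": 0,"tz": -0.025,"twist": 0},
  {"tx": 0,"ty": 0,"tz": -0.025,"twist": 0},
  {"tx": 0,"ty": 0,"tz": -0.025,"twist": 0},
  {"tx": 0,"ty": 0,"tz": -0.025,"twist": 0},
  {"tx": 0,"ty": 0,"tz": 0,"twist": 0},
  {"tx": 0,"ty": 0,"tz": 0,"twist": 0},
])

```text
clock: 33.3
position: [0.3797, 0.3584, 0.2297]
ee_rot: [-2.991, -0.589, -0.734]
force: [0.5, 0.3, -0.2]
width: 0.996
gripper_force: 0.0
```

```bash
python3 - <<'E'
from h import *
st()
a=arm.get_image("wrist");b=arm.get_image("scene")
cv2.imwrite("pics/end.png",np.hstack([cv2.resize(a,(440,330)),cv2.resize(b[120:460,180:480],(360,330))])[:,:,::-1])
for n in("wrist","scene"):
  for q in("square_clock","round_clock","lid_handle"):
   for d in arm.place_of(n,q)[:1]: print(n,q,np.array(d["point"])*[640,480],d["conf"],plane(n,np.array(d["point"])*[640,480],.006))
E
```

```text
t33.30 [0.3797 0.3584 0.2297] [[0.82, 0.36, 0.446], [0.357, -0.929, 0.093], [0.448, 0.083, -0.89]] F [ 0.5  0.3 -0.2] w0.996 g0.0 [-1.49  0.08  0.4   2.18  0.56  0.66 -2.69]
wrist square_clock [319.616 228.816] 0.79 [0.46388033 0.37175631 0.006     ]
wrist round_clock [627.968 213.408] 0.47 [0.61236331 0.05487132 0.006     ]
scene square_clock [398.528 406.8  ] 0.96 [0.468086   0.36682563 0.006     ]
scene round_clock [307.392 291.312] 0.56 [0.61218612 0.05440811 0.006     ]
scene lid_handle [312.128 212.976] 0.56 [ 0.55394881 -0.16342915  0.006     ]
```

View pics/end.png

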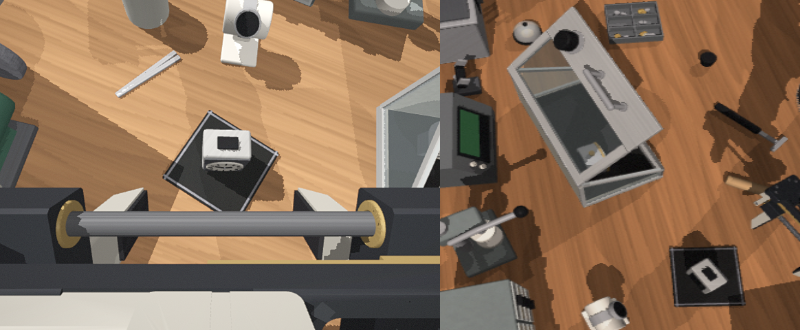

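The square clock stands upright in the middle of the pad (left px 225,150; right px 706,276). The lid is open, the round clock is in place and the arm is clear, so I'm handing in.

```bash
python3 -c "
from cell import arm
print(arm.sign_off())"
```

```text
the job is handed in; nothing more can be done
None
```

The job is handed in at about 33 s: the lid was not caught (the knob was not turned) and is open at its stop, and the square clock stands upright within about 10 mm of the pad's middle; the hand-in returned no verdict.

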